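Put the screwdriver and two paint bottles back in the bench organiser

TASK

Clear up the bench: hang the screwdriver back on the empty pair of hooks on the sloping board, handle up and shaft down between the two hooks so that the handle's shoulder sits on them, and stand the two paint bottles that were left out in the two empty wells of the carrier, one in each. Do not knock the brush, the scissors or the two bottles that are already in their places.

Things in the scene. Friction and masses are not known exactly. Their poses are not given: they have to be found in the camera images.
- organiser: Wooden bench organiser fixed to the table, 194 mm deep (x), 436 mm wide (y), on a 12 mm base. Origin: centre of its underside, on the table; x points away from its front, y to its left, z up. Left part: sloping hook board between two upright cheeks 10 mm thick, 145 mm high at the back. Right part: bottle carrier with four wells
- hook_board: Plywood hook board, 238 mm wide, 215 mm long, sloping up and back at 35 degrees from 22 mm above the table in front to 145 mm behind. Origin: middle of its lower edge, on its face; x up the slope, y to the left, z out of the face. Three pairs of 6 mm steel hooks stand 33 mm out of the face (z), tips bent 5 mm up the slope: brush in the left pair, scissors in the right pair, the middle pair empty
- carrier: Bottle carrier, a wooden block 172 x 152 mm, flat top 48 mm above the table, with four round wells, two deep (84 mm apart, x) and two wide (78 mm apart, y). Origin: centre of its underside, 12 mm above the table. The two wells at the back hold bottles, whose tops are 114 mm above the table; the two in front are empty
- empty_hooks (a point): Half-way between the two empty hooks, 12.7 mm out from the board's face. Axes as the hook board's: x up the slope, y left, z out of the face. The hooks stand along z at y = +10 and -10 mm: free gap 14 mm; they reach 20 mm further out than this point. Nearest neighbours: brush's edge and hooks 47 mm to the left, scissors' edge 47 mm to the right
- well_left (a point): Centre of the floor of the left-hand empty well; the cheek of the hook board stands 61 mm to its left. The floor is 20 mm above the table, the well is 28 mm deep and 56 mm in diameter with a chamfered mouth (mouth 48 mm above the table). Axes as the organiser's
- well_right (a point): Centre of the floor of the right-hand empty well, same size, 78 mm from the other
- screwdriver_handle (a point): Centre of the screwdriver's red handle, where it is best grasped. The handle is a round bar 94 mm long and 26 mm in diameter, lying on the table at the start (centre 12.7 mm up), 0.08 kg with the shaft. x runs along the tool from the handle towards the tip
- screwdriver_neck (a point): Point on the screwdriver's axis where the red handle ends and the steel shaft begins, 47 mm from the handle's centre towards the tip. The handle tapers to it over the last 18 mm; the shaft is 6 mm thick and runs on 99 mm to the tip. Hung home, this point lies 1 to 2 mm down the slope from the mid-point of the hooks, the handle lies on the board up the slope of it and the shaft hangs down the slope, its axis 12.7 mm out from the board
- screwdriver: The whole screwdriver, 200 mm long. Origin: under the middle of its length, on its underside as it lies; x towards the tip
- bottle_blue: The paint bottle with the dark blue band and mark. Origin: centre of its foot
- bottle_yellow: The paint bottle with the yellow band and mark. Origin: centre of its foot
- bottle_blue_mid (a point): 100 ml paint bottle: white body 50 mm in diameter and straight up to 58 mm above its foot, sloping shoulder, white screw cap 38 mm in diameter from 74 to 94 mm above its foot (the top); 0.12 kg. Point on its axis 47 mm above its foot; z runs up the bottle. It has a dark blue band and stands on the table
- bottle_yellow_mid (a point): 100 ml paint bottle: white body 50 mm in diameter and straight up to 58 mm above its foot, sloping shoulder, white screw cap 38 mm in diameter from 74 to 94 mm above its foot (the top); 0.12 kg. Point on its axis 47 mm above its foot; z runs up the bottle. It has a yellow band and stands on the table
- bottle_red_mid (a point): 100 ml paint bottle: white body 50 mm in diameter and straight up to 58 mm above its foot, sloping shoulder, white screw cap 38 mm in diameter from 74 to 94 mm above its foot (the top); 0.12 kg. Point on its axis 47 mm above its foot; z runs up the bottle. It has a red band and stands in a well at the back of the carrier: leave it there
- bottle_green_mid (a point): 100 ml paint bottle: white body 50 mm in diameter and straight up to 58 mm above its foot, sloping shoulder, white screw cap 38 mm in diameter from 74 to 94 mm above its foot (the top); 0.12 kg. Point on its axis 47 mm above its foot; z runs up the bottle. It has a green band and stands in a well at the back of the carrier: leave it there
- brush_mid (a point): Middle of the flat paint brush, 250 mm long, 25 mm wide, 12 mm thick, 18 g, that hangs bristles up in the left pair of hooks, the bristles reaching 180 mm above the table: leave it. x runs from the handle to the bristles
- scissors_mid (a point): Middle of the closed scissors with red handles, 199 mm long, 84 mm wide over the handles, 9 mm thick, that hang points down in the right pair of hooks: leave them. y runs from the points to the handles
Mind the look-alikes: they are no part of the job. What is shaped like the bottle_yellow but orange or purple is not meant.

How it is judged:
At the end, for the whole second after the job is handed in: Screwdriver at rest in the middle hooks: neck within 7 mm of their mid-point, at most 3 mm above, handle up the slope and straight within 12 mm. A bottle at rest on the floor of each empty well, within 6 mm of its centre, upright within 0.1 rad. Brush, scissors, other bottles within 15 mm (x of screwdriver_neck in the frame of empty_hooks between -0.007 and 0.003 m and y of screwdriver_neck in the frame of empty_hooks between -0.007 and 0.007 m and z of screwdriver_neck in the frame of empty_hooks between -0.007 and 0.007 m and x of screwdriver_handle in the frame of empty_hooks between 0.035 and 0.058 m and y of screwdriver_handle in the frame of empty_hooks between -0.012 and 0.012 m and z of screwdriver_handle in the frame of empty_hooks between -0.007 and 0.008 m and (((horizontal distance between bottle_blue_mid and well_left below 0.006 m and z of bottle_blue_mid in the frame of well_left between 0.043 and 0.052 m and angle between bottle_blue_mid's own z axis and vertical below 0.1 rad) and (horizontal distance between bottle_yellow_mid and well_right below 0.006 m and z of bottle_yellow_mid in the frame of well_right between 0.043 and 0.052 m and angle between bottle_yellow_mid's own z axis and vertical below 0.1 rad)) or ((horizontal distance between bottle_yellow_mid and well_left below 0.006 m and z of bottle_yellow_mid in the frame of well_left between 0.043 and 0.052 m and angle between bottle_yellow_mid's own z axis and vertical below 0.1 rad) and (horizontal distance between bottle_blue_mid and well_right below 0.006 m and z of bottle_blue_mid in the frame of well_right between 0.043 and 0.052 m and angle between bottle_blue_mid's own z axis and vertical below 0.1 rad))) and linear speed of each of screwdriver, bottle_blue, bottle_yellow below 0.03 m/s and distance of each of brush_mid, scissors_mid, bottle_red_mid, bottle_green_mid from where it was at the start of the episode below 0.015 m); the robot touches nothing.
It fails at once if the brush or the scissors are knocked by more than 20 mm (distance of any of brush_mid, scissors_mid from where it was at the start of the episode above 0.02 m).
It fails at once if a bottle that is already in its well is moved by more than 20 mm (distance of any of bottle_red_mid, bottle_green_mid from where it was at the start of the episode above 0.02 m).
It also fails if it takes over 72 s, if anything falls off the work surface, if the arm or the gripper's body presses on something with over 40 N, if the wrist force passes 120 N, or if a joint passes its speed limit or range.

ROBOT

A 7-joint arm with a two-finger parallel gripper is mounted at the origin on a cart in front of the work surface, level with it; the furniture and walls round the work are solid. World frame = base frame: x ahead of the robot, y to its left, z up, the work surface at z = 0. Lengths are in m, angles in rad, forces in N, time in s.
With the tool pointing down it reaches from about 0.4 to 0.85 m from the base axis. Payload 10.4 kg.
Tool frame: the origin (TCP) lies between the finger pads; the fingertips stand 17 mm ahead of it and the grasp point (between the pads) lies 2 mm behind it; z points along the fingers, y is the line along which they close (so a half turn about z gives the same grasp; the last joint's range is limited). The gripper opens to 87 mm and grips with 3 to 60 N. Pads are 19 mm wide; open, the fingers measure 117 mm over their backs; the gripper's body (75 mm by 190 mm) begins 51 mm behind the grasp point.
Start: joints at [1.264, 0.332, -0.065, 1.46, 0.022, 1.35, -0.088], TCP at [0.175, -0.6, 0.24] pointing down, gripper open.
Joint ranges: [-2.6, 2.6], [-0.5, 2.12], [-1.47, 1.34], [0.16, 2.42], [-1.27, 4.41], [0.06, 2.06], [-2.6, 2.6]. Speed limits (rad/s): [2.22, 2.22, 2.79, 2.79, 3.14, 3.14, 3.14].

INTERFACE

Orientations are given as a unit quaternion [x, y, z, w].
In Python, from bench import r, viewer, nets gives the robot as it stands.
- The arm moves only by the tool play_rows, never from a script. Its argument "steps" is a list of rows, each an object with "fingers": the opening in per cent of the stroke, from 0 (shut) to 100 (fully open); "travel": the shift along the tool's x, y, z in mm, a list of three; "turn": the turn about the tool's z in degrees. A call has 1 to 12 rows; each row is the pose to reach, as a shift and turn from the pose commanded when the call began, along the tool's axes at that moment; what a row does not reach only later rows make up. A row lasts 1/10 s, in which the tool goes at most 50 mm and 8.59 degrees, less where a joint would pass 70% of its speed; a pose out of reach is approached as far as the arm can. A call with a gripper value outside its range is refused whole. The fingers move at their own pace and stop on an object; "squeeze" is the grip in N (left out, the last holds). Time passes only in rows, so rows that repeat a pose let the fingers close. It gives the time, the measured TCP pose, the force, the opening and the grip force at its end, in the units of the state.
- r.state(): the state, without advancing time (a new reading comes with each control period).
- viewer.capture(name): name is "scene" or "top" or "wrist"; returns the picture (420x560x3 uint8, blue, green, red); there is no depth.
- viewer.camera_info(name): a dict with "mtx" (3x3 intrinsics, pixels), "extrinsics" (4x4, takes a point from camera to world coordinates). Camera axes: x right, y down, z forward; pixel columns grow to the right and rows downward; lengths in m; the calibration is good to about 2 mm. A picture is of the moment at which its call begins: read the wrist's pose just before it. camera_info takes no time and is no camera call; for the wrist camera it gives the pose at the moment of the call.
- r.job_done(): hands the job in; it is judged then, once.
Trained networks look in the newest picture that a camera, given by its name, has taken for a name from the list of things; names that differ only in an ending like _2 or _b are one class to them, and where a whole thing is asked for, a point or a joint stands for the part that bears it (a point fixed in the world has none). Each returns a list of dicts, best first, with "confidence" (0 to 1); they miss things now and then, are a little off and sometimes report something else, mostly with a low value. They report only what shows in the picture. A call takes as long as a camera call. They do not tell look-alikes from the thing itself.
- nets.spot_in(camera, thing): "centre" ([column, row] in pixels, amid what is visible of it).
- nets.spot_point(camera, thing): "centre" ([column, row] in pixels: a listed point, or the origin of a listed thing).
The state is a dict: "time": time; "qpos": joint angles; "dq": joint speeds; "tau": joint torques, N m; "eef_pos": TCP position; "tool_rot": TCP orientation; "wrist_force": force on the tool from outside, world axes, zero at the start; "moment": the same for the moment, N m; "opening": finger opening in m; "finger_force": force on a finger pad.
Only numpy, scipy, OpenCV 4.12 (cv2) and the standard library are available. Lean on these libraries where they do the work, as an engineer would, in place of code of your own. Each camera call takes 0.05 s, during which the arm holds its last target. There are 200 camera calls.

## Working session

There is one attempt and no reset: what is moved stays moved. The work goes in short steps, Python scripts to look and compute and a tool call to move; the robot and the scene stay as the last step left them, time stands still between calls to the robot, and variables do not carry over. Pictures are saved under pics/ and viewed, at most 10 in all, crops included, and the job is handed in when it is done.

Besides the shell and the picture viewer there is one more tool, called after "Request:" by a JSON object that holds its "method" and its "body". play_rows: Moves the arm, as the interface text tells. Its arguments: {"type":"object","properties":{"steps":{"type":"array","items":{"type":"object","properties":{"fingers":{"type":"number"},"travel":{"type":"array","items":{"type":"number"}},"turn":{"type":"number"}}}},"squeeze":{"type":"number"}},"required":["steps"]}

```bash
mkdir -p pics; cat > h.py <<'E'
import numpy as np, cv2
from scipy.spatial.transform import Rotation as R
from bench import r, viewer, nets
def cam(n):
    i=viewer.camera_info(n); return np.array(i["mtx"]),np.array(i["extrinsics"])
def ray(n,px,z):
    K,T=cam(n); d=T[:3,:3]@np.linalg.solve(K,[px[0],px[1],1]); o=T[:3,3]
    return o+d*(z-o[2])/d[2]
def proj(n,p):
    K,T=cam(n); c=T[:3,:3].T@(np.array(p)-T[:3,3]); q=K@c; return q[:2]/q[2]
def snap(n,f):
    im=viewer.capture(n); cv2.imwrite("pics/"+f,im); return im
E
python3 - <<'E'
from h import *
s=r.state(); print(s["time"],s["eef_pos"],s["tool_rot"],s["opening"])
for c in ("top","scene"):
    snap(c,c+"1.png"); print(c, cam(c)[1].round(3).tolist(), cam(c)[0].round(0).tolist())
Z=dict(screwdriver_handle=.0127,screwdriver_neck=.0127,bottle_blue_mid=.047,bottle_yellow_mid=.047,bottle_red_mid=.067,bottle_green_mid=.067,well_left=.02,well_right=.02,organiser=0,carrier=.012,hook_board=.022,empty_hooks=.09)
for t,z in Z.items():
  for c in ("top","scene"):
    for d in nets.spot_point(c,t)[:3]:
        print(t,c,np.round(d["centre"],1),round(d["confidence"],2),ray(c,d["centre"],z).round(4))
print(r.state()["time"])
E
```

```text
0.0 [ 0.17487741 -0.59965189  0.23875262] [ 9.89950188e-01  1.41414676e-01 -1.40143421e-04 -7.04003106e-04] 0.08731961760323648
top [[0.012, -0.985, 0.17, 0.352], [-1.0, -0.014, -0.013, 0.001], [0.015, -0.17, -0.985, 1.251], [0.0, 0.0, 0.0, 1.0]] [[396.0, 0.0, 288.0], [0.0, 396.0, 208.0], [0.0, 0.0, 1.0]]
scene [[-0.767, -0.334, 0.547, -0.294], [-0.641, 0.375, -0.67, 1.052], [0.018, -0.865, -0.502, 0.858], [0.0, 0.0, 0.0, 1.0]] [[541.0, 0.0, 279.0], [0.0, 541.0, 208.0], [0.0, 0.0, 1.0]]
screwdriver_handle top [402.2 252.3] 0.63 [ 0.4299 -0.3742  0.0127]
screwdriver_handle scene [384.  193.1] 0.5 [ 0.4327 -0.3792  0.0127]
screwdriver_neck top [388.7 260.4] 0.58 [ 0.4042 -0.3311  0.0127]
screwdriver_neck scene [381.7 200.3] 0.55 [ 0.4133 -0.3317  0.0127]
screwdriver_neck scene [240.  221.6] 0.2 [0.6631 0.0642 0.0127]
bottle_blue_mid top [268.8 196.9] 0.72 [0.5933 0.0443 0.047 ]
bottle_blue_mid top [401.1 192.7] 0.54 [ 0.6126 -0.3674  0.047 ]
bottle_blue_mid top [388.8 257.5] 0.31 [ 0.4115 -0.3225  0.047 ]
bottle_blue_mid scene [338.8 168. ] 0.94 [ 0.6128 -0.3755  0.047 ]
bottle_yellow_
[... 776 characters left out ...]
t scene [285.6 235.5] 0.95 [0.5065 0.0418 0.02  ]
well_right top [357.2 207.8] 0.52 [ 0.5676 -0.2345  0.02  ]
well_right scene [298.8 223.6] 0.69 [ 0.518  -0.0336  0.02  ]
organiser scene [245.2 249.9] 0.86 [0.5634 0.1488 0.    ]
carrier top [280.6 211.1] 0.86 [0.555  0.0073 0.012 ]
carrier scene [282.3 228.8] 0.69 [0.5441 0.0108 0.012 ]
carrier scene [319.9 194. ] 0.18 [ 0.5875 -0.2344  0.012 ]
hook_board top [204.3 228.5] 0.73 [0.4953 0.2435 0.022 ]
hook_board scene [242.3 273.5] 0.67 [0.475  0.2539 0.022 ]
hook_board scene [207.7 231.3] 0.41 [0.685  0.1744 0.022 ]
empty_hooks scene [208.1 230. ] 0.56 [0.6091 0.2407 0.09  ]
empty_hooks scene [326.2 183. ] 0.54 [ 0.5335 -0.1859  0.09  ]
1.3
```

View pics/top1.png

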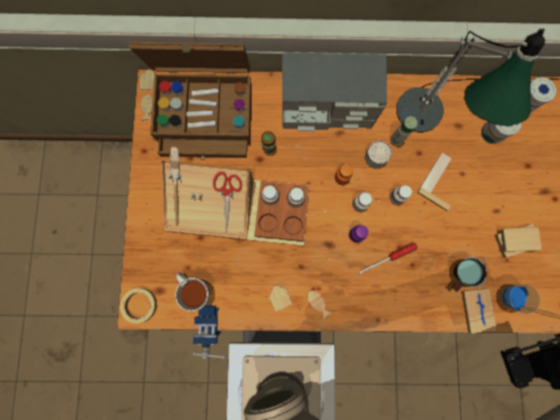

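View pics/scene1.png

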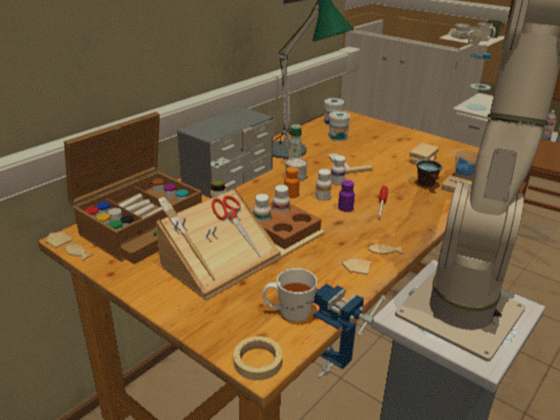

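The top view shows the screwdriver from its handle (402,252) to its tip (362,271). The white bottles are at (401,193) and (364,202), with orange (344,173) and purple (359,233) as look-alikes. The empty wells are at about (269,223) and (295,226), and the middle hooks at about (197,197). I'll move above the screwdriver first.

Request:
{"method": "play_rows", "body": {"steps": [{"travel":[40,-20,5],"turn":8},{"travel":[80,-40,10],"turn":16},{"travel":[120,-60,15],"turn":24},{"travel":[160,-80,20],"turn":32},{"travel":[200,-100,25],"turn":40},{"travel":[240,-120,30],"turn":48},{"travel":[275,-135,35],"turn":56},{"travel":[308,-146,40],"turn":64},{"travel":[308,-146,40],"turn":72},{"travel":[308,-146,40],"turn":75},{"travel":[308,-146,40],"turn":75},{"travel":[308,-146,40],"turn":75}]}}

```text
validation failed for argument at $.st...
```

```bash
python3 - <<'E'
from h import *
s=r.state(); print(s["time"],s["eef_pos"],s["qpos"],R.from_quat(s["tool_rot"]).as_matrix().round(3).tolist())
im=snap("wrist","w1.png"); print(cam("wrist")[1].round(3).tolist(),cam("wrist")[0].round(0).tolist())
for t,z in dict(screwdriver_handle=.0127,screwdriver_neck=.0127,screwdriver=0).items():
    for d in nets.spot_point("wrist",t)[:2]:
        print(t,np.round(d["centre"],1),round(d["confidence"],2),ray("wrist",d["centre"],z).round(4))
# red handle by colour
hsv=cv2.cvtColor(im,cv2.COLOR_BGR2HSV)
m=((hsv[...,0]<8)|(hsv[...,0]>172))&(hsv[...,1]>170)&(hsv[...,2]>60)
n,l,st,ce=cv2.connectedComponentsWithStats(m.astype(np.uint8))
for i in range(1,n):
    if st[i,4]>200:
        p=np.argwhere(l==i)[:,::-1].astype(np.float32); b=cv2.minAreaRect(p); w=[ray("wrist",q,.0127)[:2].round(4).tolist() for q in cv2.boxPoints(b)]
        print(st[i],b,w)
E
```

```text
1.3 [ 0.17499091 -0.60002299  0.23957427] [ 1.2644288   0.33219499 -0.06468522  1.46010912  0.02162373  1.34989319
 -0.08852072] [[0.96, 0.28, 0.0], [0.28, -0.96, -0.0], [-0.0, 0.0, -1.0]]
[[0.279, -0.927, -0.251, 0.245], [-0.96, -0.27, -0.073, -0.58], [-0.0, 0.261, -0.965, 0.384], [0.0, 0.0, 0.0, 1.0]] [[331.0, 0.0, 280.0], [0.0, 331.0, 212.0], [0.0, 0.0, 1.0]]
```

View pics/w1.png

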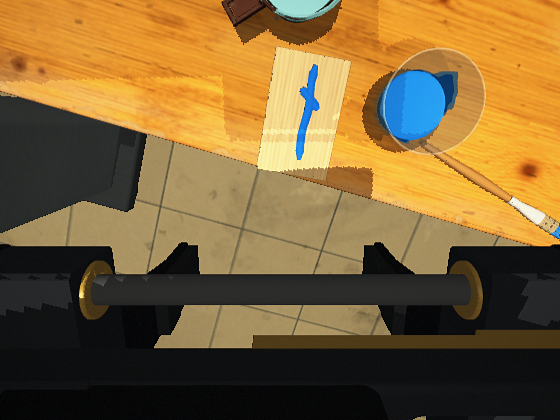

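The wrist picture shows only the bench edge, because the move was refused, probably for the missing "fingers". I'll send it again with that field.

Request:
{"method": "play_rows", "body": {"steps": [{"fingers":100,"travel":[40,-20,5],"turn":8},{"fingers":100,"travel":[80,-40,10],"turn":16},{"fingers":100,"travel":[120,-60,15],"turn":24},{"fingers":100,"travel":[160,-80,20],"turn":32},{"fingers":100,"travel":[200,-100,25],"turn":40},{"fingers":100,"travel":[240,-120,30],"turn":48},{"fingers":100,"travel":[275,-135,35],"turn":56},{"fingers":100,"travel":[308,-146,40],"turn":64},{"fingers":100,"travel":[308,-146,40],"turn":72},{"fingers":100,"travel":[308,-146,40],"turn":75},{"fingers":100,"travel":[308,-146,40],"turn":75},{"fingers":100,"travel":[308,-146,40],"turn":75}]}}

```text
time: 2.7
eef_pos: [0.4297, -0.3737, 0.1996]
tool_rot: [0.872, -0.49, 0.0, 0.0]
wrist_force: [-0.4, -1.4, 0.3]
opening: 0.0872
finger_force: 0.0
```

```bash
cat > red.py <<'E'
from h import *
def red(im):
    hsv=cv2.cvtColor(im,cv2.COLOR_BGR2HSV)
    m=((hsv[...,0]<6)|(hsv[...,0]>172))&(hsv[...,1]>180)&(hsv[...,2]>60)
    n,l,st,ce=cv2.connectedComponentsWithStats(m.astype(np.uint8))
    for i in range(1,n):
        if st[i,4]>400:
            p=np.argwhere(l==i)[:,::-1].astype(np.float32); b=cv2.minAreaRect(p)
            print(st[i],np.round(b[0]),np.round(b[1]),round(b[2],1),[ray("wrist",q,.0127)[:2].round(4).tolist() for q in cv2.boxPoints(b)])
def where():
    s=r.state(); M=R.from_quat(s["tool_rot"]).as_matrix()
    print("t",s["time"],"p",s["eef_pos"].round(4) if hasattr(s["eef_pos"],'round') else s["eef_pos"],"yaw",round(np.degrees(np.arctan2(M[1,0],M[0,0])),2),"q7",round(s["qpos"][6],2),"F",np.round(s["wrist_force"],1),"op",round(s["opening"],4))
    return np.array(s["eef_pos"]),M
def tool(M,p,target): return ((np.array(target)-p)@M*1000).round(1)
E
python3 - <<'E'
from red import *
p,M=where()
im=snap("wrist","w2.png")
for t,z in dict(screwdriver_handle=.0127,screwdriver_neck=.0127,screwdriver=0).items():
    for d in nets.spot_point("wrist",t)[:2]:
        w=ray("wrist",d["centre"],z);print(t,np.round(d["centre"],1),round(d["confidence"],2),w.round(4),tool(M,p,w))
red(im)
E
```

```text
t 2.7 p [ 0.4297 -0.3737  0.1996] yaw -58.64 q7 -1.99 F [-0.4 -1.4  0.3] op 0.0872
screwdriver_handle [277.9 190.6] 0.57 [ 0.4357 -0.3759  0.0127] [  5.   -4.  186.9]
screwdriver_neck [277.3 234.3] 0.84 [ 0.4119 -0.3353  0.0127] [-42.1  -4.8 186.9]
screwdriver [271.1 239.1] 0.78 [ 0.4127 -0.3232  0.    ] [-52.1 -11.8 199.6]
[ 264  146   32   92 2141] [279. 191.] [26. 91.] 6.5 [[0.4265, -0.3254], [0.4653, -0.4118], [0.4419, -0.4227], [0.4012, -0.3368]]
```

View pics/w2.png

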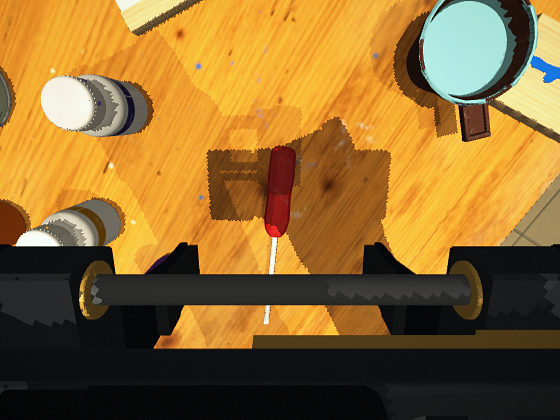

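The wrist view shows the handle from (284,148) to (275,237) and the shaft running to (266,322), about 6° off the tool axis. The blue-marked bottle is at (110,105) and the yellow one at (90,220). I'll turn 6°, go down and grasp.

Request:
{"method": "play_rows", "body": {"squeeze": 20, "steps": [{"fingers":100,"travel":[3,-3,40],"turn":6},{"fingers":100,"travel":[3,-3,80],"turn":6},{"fingers":100,"travel":[3,-3,115],"turn":6},{"fingers":100,"travel":[3,-3,145],"turn":6},{"fingers":100,"travel":[3,-3,165],"turn":6},{"fingers":100,"travel":[3,-3,176],"turn":6},{"fingers":100,"travel":[3,-3,176],"turn":6},{"fingers":10,"travel":[3,-3,176],"turn":6},{"fingers":10,"travel":[3,-3,176],"turn":6},{"fingers":10,"travel":[3,-3,176],"turn":6},{"fingers":10,"travel":[3,-3,176],"turn":6},{"fingers":10,"travel":[3,-3,176],"turn":6}]}}

```text
time: 4.1
eef_pos: [0.4341, -0.3748, 0.024]
tool_rot: [0.845, -0.535, 0.0, 0.0]
wrist_force: [0.5, 0.2, 0.6]
opening: 0.0547
finger_force: 0.0
```

Request:
{"method": "play_rows", "body": {"squeeze": 20, "steps": [{"fingers":10,"travel":[0,0,0],"turn":0},{"fingers":10,"travel":[0,0,0],"turn":0},{"fingers":10,"travel":[0,0,0],"turn":0},{"fingers":10,"travel":[0,0,0],"turn":0},{"fingers":10,"travel":[0,0,0],"turn":0},{"fingers":10,"travel":[0,0,0],"turn":0}]}}

```text
time: 4.7
eef_pos: [0.4339, -0.3747, 0.0236]
tool_rot: [0.845, -0.535, -0.0, 0.0]
wrist_force: [-1.2, 0.3, 0.4]
opening: 0.0255
finger_force: 20.0
```

Request:
{"method": "play_rows", "body": {"steps": [{"fingers":10,"travel":[0,0,-25],"turn":0},{"fingers":10,"travel":[0,0,-60],"turn":-3},{"fingers":10,"travel":[0,0,-100],"turn":-10},{"fingers":10,"travel":[0,0,-145],"turn":-18},{"fingers":10,"travel":[0,0,-190],"turn":-26},{"fingers":10,"travel":[0,0,-230],"turn":-34},{"fingers":10,"travel":[0,0,-260],"turn":-42},{"fingers":10,"travel":[0,0,-276],"turn":-50},{"fingers":10,"travel":[0,0,-276],"turn":-58},{"fingers":10,"travel":[0,0,-276],"turn":-63},{"fingers":10,"travel":[0,0,-276],"turn":-63}]}}

```text
time: 5.8
eef_pos: [0.4339, -0.3745, 0.2994]
tool_rot: [1.0, -0.014, 0.0, -0.0]
wrist_force: [-0.3, 0.0, -0.7]
opening: 0.0253
finger_force: 20.0
```

```bash
python3 - <<'E'
from red import *
p,M=where()
b=cv2.imread("pics/top1.png")[140:250,150:320]
b=cv2.resize(b,None,fx=4.7,fy=4.7,interpolation=cv2.INTER_CUBIC)[:,:400]
im=snap("wrist","w3.png"); red(im)
o=np.zeros((517,800,3),np.uint8); o[:b.shape[0],:400]=b[:517]; o[:300,400:]=cv2.resize(im,(400,300)); 
s=snap("scene","s2.png"); o[300:517,400:]=cv2.resize(s[0:300],(400,217))
cv2.imwrite("pics/c1.png",o)
for t,z in dict(screwdriver_handle=.288,screwdriver_neck=.288).items():
  for c in("wrist","scene"):
    for d in nets.spot_point(c,t)[:2]:
        print(t,c,np.round(d["centre"],1),round(d["confidence"],2))
E
```

```text
t 5.8 p [ 0.4339 -0.3745  0.2994] yaw -1.66 q7 -1.01 F [-0.3  0.  -0.7] op 0.0253
[ 254  177   54   97 4804] [280. 225.] [96. 53.] 90.0 [[0.4384, -0.3399], [0.4361, -0.4095], [0.2986, -0.4078], [0.3011, -0.3325]]
[ 256  305   50   30 1410] [280. 319.] [49. 29.] 0.0 [[0.2013, -0.3301], [0.25, -0.3326], [0.2477, -0.4042], [0.1988, -0.4036]]
screwdriver_handle wrist [281.  265.1] 0.91
screwdriver_handle scene [392.6 114. ] 0.77
screwdriver_neck wrist [283.3 344.4] 0.7
screwdriver_neck wrist [279.7 341.9] 0.26
```

View pics/c1.png

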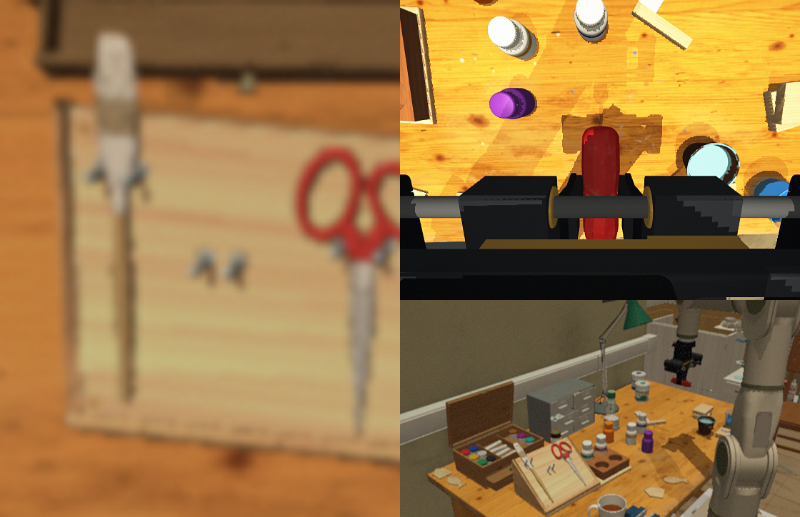

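The crop shows the empty hooks at crop (203,263) and (235,265), which is top picture (193,196) and (200,196). The board's edges tilt about 6.5°. The wrist view shows the handle held straight along the tool, and the scene view confirms it is lifted.

```bash
python3 - <<'E'
from red import *
p,M=where()
f=lambda x,y:(150+x/4.7,140+y/4.7)
for n,x,y,z in [("frontL",68,425,.012),("frontR",400,463,.012),("topL",70,103,.145),("topR",330,130,.145)]: print(n,ray("top",f(x,y),z).round(4))
for z in(.08,.1,.12): print("hooks",z,ray("top",f(219,264),z).round(4))
# pitch of held tool: project ends vs pitch
for a in (0,10,20,30,40):
    c,s=np.cos(np.radians(a)),np.sin(np.radians(a)); ax=M@np.array([c,0,-s]); o=p+M@[0,0,.0105]
    print(a,"rear",proj("wrist",o+.047*ax).round(),"neck",proj("wrist",o-.047*ax).round(),"tip scene",proj("scene",o-.146*ax).round(), "centre scene", proj("scene",o).round())
E
```

```text
t 6.1 p [ 0.4339 -0.3746  0.2994] yaw -1.81 q7 -1.01 F [-0.5  0.3 -0.7] op 0.0255
frontL [0.4887 0.3693 0.012 ]
frontR [0.4663 0.1481 0.012 ]
topL [0.6718 0.3413 0.145 ]
topR [0.6573 0.182  0.145 ]
hooks 0.08 [0.5858 0.2598 0.08  ]
hooks 0.1 [0.5818 0.2554 0.1   ]
hooks 0.12 [0.5778 0.2509 0.12  ]
0 rear [280. 179.] neck [280. 350.] tip scene [437. 126.] centre scene [393. 113.]
10 rear [280. 184.] neck [280. 339.] tip scene [435. 134.] centre scene [393. 113.]
20 rear [280. 192.] neck [280. 327.] tip scene [432. 141.] centre scene [393. 113.]
30 rear [280. 204.] neck [280. 315.] tip scene [427. 147.] centre scene [393. 113.]
40 rear [280. 220.] neck [280. 303.] tip scene [422. 152.] centre scene [393. 113.]
```

The handle is held level, and the organiser's yaw is about -5.5°. I'll carry the tool to a viewpoint in front of the board.

Request:
{"method": "play_rows", "body": {"steps": [{"fingers":10,"travel":[5,-25,0],"turn":0},{"fingers":10,"travel":[10,-70,0],"turn":0},{"fingers":10,"travel":[15,-120,0],"turn":0},{"fingers":10,"travel":[20,-170,0],"turn":0},{"fingers":10,"travel":[20,-220,0],"turn":0},{"fingers":10,"travel":[20,-270,0],"turn":1},{"fingers":10,"travel":[20,-320,0],"turn":2},{"fingers":10,"travel":[20,-370,0],"turn":3},{"fingers":10,"travel":[15,-420,0],"turn":4},{"fingers":10,"travel":[10,-470,0],"turn":4},{"fingers":10,"travel":[5,-520,0],"turn":4},{"fingers":10,"travel":[0,-570,0],"turn":4}]}}

```text
time: 7.3
eef_pos: [0.4508, 0.1955, 0.2999]
tool_rot: [0.999, -0.051, 0.001, 0.0]
wrist_force: [1.8, -0.5, -1.0]
opening: 0.0259
finger_force: 20.0
```

Request:
{"method": "play_rows", "body": {"steps": [{"fingers":10,"travel":[-5,-40,0],"turn":0},{"fingers":10,"travel":[-5,-55,0],"turn":0},{"fingers":10,"travel":[-5,-55,0],"turn":0},{"fingers":10,"travel":[-5,-55,0],"turn":0},{"fingers":10,"travel":[-5,-55,0],"turn":0}]}}

```text
time: 7.8
eef_pos: [0.4523, 0.2474, 0.2994]
tool_rot: [0.999, -0.051, 0.0, 0.0]
wrist_force: [0.4, -0.2, -1.6]
opening: 0.0253
finger_force: 20.0
```

```bash
python3 - <<'E'
from red import *
p,M=where()
im=snap("wrist","w4.png")
for t in ("empty_hooks","hook_board","scissors_mid","brush_mid"):
    for d in nets.spot_point("wrist",t)[:2]: print(t,np.round(d["centre"],1),round(d["confidence"],2))
np.savez("w4.npz",K=cam("wrist")[0],T=cam("wrist")[1])
E
```

```text
t 7.8 p [0.4523 0.2474 0.2994] yaw -5.87 q7 -2.34 F [ 0.4 -0.2 -1.6] op 0.0253
empty_hooks [253.3  64. ] 0.65
hook_board [280.9 155.6] 0.59
scissors_mid [347.1  71.9] 0.79
brush_mid [187.2  42.1] 0.73
brush_mid [277.3 344.2] 0.59
```

View pics/w4.png

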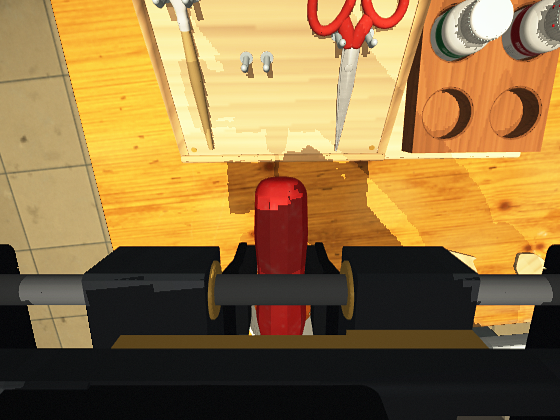

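The wrist view shows the empty hooks at about (246,62) and (267,62), the empty wells' mouths at (447,113) and (516,112), and the board's front edge along row 158. I'll fit the organiser pose now.

```bash
cat > fit.py <<'E'
from red import *
from scipy.optimize import least_squares
im=cv2.imread("pics/w4.png"); D=np.load("w4.npz"); K,T=D["K"],D["T"]
def pj(c,P):
    if c!="wrist": return proj(c,P)
    q=K@(T[:3,:3].T@(np.array(P)-T[:3,3])); return q[:2]/q[2]
a=np.radians(35)
sub=im[40:85,230:285]; hsv=cv2.cvtColor(sub,cv2.COLOR_BGR2HSV); m=(hsv[...,1]<60).astype(np.uint8)
n,l,st,ce=cv2.connectedComponentsWithStats(m)
for i in range(1,n):
    if st[i,4]>15: print("hook blob",st[i]+[230,40,0,0,0],ce[i]+[230,40])
obs=[("wrist","wl",(447,113)),("wrist","wr",(515.5,112)),("wrist","h",(256.5,61)),("scene","h",(208.1,230)),("top","h",(196.6,196.2)),("scene","wl",(285.6,235.5)),("scene","wr",(298.8,223.6))]
def pts(v):
    x,y,w,s=v; Rz=R.from_euler("z",w).as_matrix()
    # origin at well mid-line: x,y = mid of the two front wells on floor
    g=lambda p:Rz@np.array(p)+[x,y,0]
    return dict(wl=g([0,.039,.048]),wr=g([0,-.039,.048]),wlf=g([0,.039,.02]),wrf=g([0,-.039,.02]),g=g)
def model(v):
    x,y,w,hx,hz=v; d=pts((x,y,w,0)); d["h"]=d["g"]([hx,.229,hz]); return d
def res(v):
    d=model(v); r_=[]
    for c,k,px in obs:
        kk=k+"f" if (c=="scene" and k[0]=="w") else k
        wt=1 if c=="wrist" else .5
        r_+=list((pj(c,d[kk])-px)*wt)
    # front edge direction from the wrist picture
    return r_
if __name__=="__main__":
    o=least_squares(res,[.51,0,-.1,.08,.1],loss="soft_l1"); d=model(o.x)
    print("x,y,yaw",o.x.round(4),np.degrees(o.x[2]).round(2)); print(np.round(res(o.x),1))
    for k in("wlf","wrf","h"): print(k,d[k].round(4))
    def rw(px,z):
        q=T[:3,:3]@np.linalg.solve(K,[*px,1]); return T[:3,3]+q*(z-T[2,3])/q[2]
    A,B=rw((183,159),.022),rw((383,157),.022); print("edge yaw",np.degrees(np.arctan2(-(A-B)[0],(A-B)[1])).round(2),A.round(3),B.round(3))
    for px in((447,113),(515.5,112)): print(rw(px,.048).round(4))
    for z in(.08,.09,.1,.11): print("h",z,rw((256.5,61),z).round(4))
E
python3 fit.py
```

```text
hook blob [261  51  12  21 175] [266.29714286  60.11428571]
hook blob [240  52  13  21 182] [245.47802198  60.64285714]
x,y,yaw [0.5069 0.0108 0.1767 0.1173 0.1081] 10.12
[-0.1 13.6 -0.5 -4.8  0.6 -0.2  1.2  0.1 -0.5 -0.4  0.1  0.9 -0.1  0.7]
wlf [0.5001 0.0492 0.02  ]
wrf [ 0.5138 -0.0276  0.02  ]
h [0.5822 0.2568 0.1081]
edge yaw -5.29 [0.493 0.368 0.022] [0.469 0.116 0.022]
[0.5154 0.0495 0.048 ]
[ 0.5084 -0.0287  0.048 ]
h 0.08 [0.5869 0.2588 0.08  ]
h 0.09 [0.5852 0.2583 0.09  ]
h 0.1 [0.5835 0.2578 0.1   ]
h 0.11 [0.5818 0.2573 0.11  ]
```

Dropping the scene wells, the empty hooks' mid-point comes out at about (0.582, 0.257, 0.107), which agrees with the board plane. Yaw is -5.3°, and the wells are at (0.515, 0.0495) and (0.508, -0.029), 78.5 mm apart. I'll hover the handle over its place.

Request:
{"method": "play_rows", "body": {"squeeze": 12, "steps": [{"fingers":10,"travel":[30,-4,0],"turn":-0.5},{"fingers":10,"travel":[75,-10,0],"turn":-0.5},{"fingers":10,"travel":[120,-17,10],"turn":-0.5},{"fingers":10,"travel":[155,-24,30],"turn":-0.5},{"fingers":10,"travel":[173,-24,60],"turn":-0.5},{"fingers":10,"travel":[173,-24,85],"turn":-0.5},{"fingers":10,"travel":[173,-24,95],"turn":-0.5},{"fingers":10,"travel":[173,-24,95],"turn":-0.5},{"fingers":10,"travel":[173,-24,95],"turn":-0.5},{"fingers":10,"travel":[173,-24,95],"turn":-0.5}]}}

```text
time: 9.05
eef_pos: [0.6268, 0.2558, 0.2066]
tool_rot: [0.999, -0.046, 0.001, -0.0]
wrist_force: [-0.1, 0.1, -0.8]
opening: 0.0261
finger_force: 12.0
```

```bash
python3 - <<'E'
from red import *
p,M=where()
a=snap("scene","s3.png"); t=snap("top","t3.png")
o=np.zeros((420,800,3),np.uint8)
o[:,:400]=cv2.resize(a[155:295,140:273],(400,420)); o[:,400:]=cv2.resize(t[150:250,150:245],(400,420)); cv2.imwrite("pics/c2.png",o)
u=M[:,0]; ax=p+M@[0,0,.0105]; print("handle",ax.round(4),"neck top px",proj("top",ax-.047*u).round(1),"neck scene",proj("scene",ax-.047*u).round(1),"tip",proj("top",ax-.146*u).round(1))
E
```

```text
t 9.05 p [0.6268 0.2558 0.2066] yaw -5.24 q7 -2.35 F [-0.1  0.1 -0.8] op 0.0261
handle [0.6268 0.2558 0.1961] neck top px [187.3 189.7] neck scene [208.5 201.2] tip [181.9 225.8]
```

View pics/c2.png

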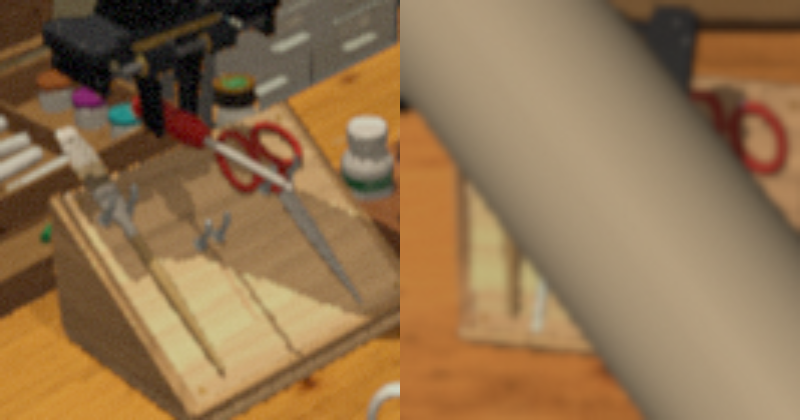

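The scene crop shows the shaft over the empty hooks, pointing down the board. The arm hides the top view. I'll shift 2.5 mm sideways and lower slowly.

Request:
{"method": "play_rows", "body": {"squeeze": 8, "steps": [{"fingers":10,"travel":[0,2.5,10],"turn":0},{"fingers":10,"travel":[0,2.5,20],"turn":0},{"fingers":10,"travel":[0,2.5,26],"turn":0},{"fingers":10,"travel":[0,2.5,30],"turn":0},{"fingers":10,"travel":[0,2.5,34],"turn":0},{"fingers":10,"travel":[0,2.5,38],"turn":0},{"fingers":10,"travel":[0,2.5,41],"turn":0},{"fingers":10,"travel":[0,2.5,44],"turn":0},{"fingers":10,"travel":[0,2.5,47],"turn":0},{"fingers":10,"travel":[0,2.5,47],"turn":0}]}}

```text
time: 10.15
eef_pos: [0.626, 0.2531, 0.1571]
tool_rot: [0.999, -0.046, -0.0, -0.0]
wrist_force: [-1.5, 0.8, 0.1]
opening: 0.0261
finger_force: 8.0
```

```bash
python3 - <<'E'
from red import *
p,M=where()
a=snap("scene","s4.png"); w=snap("wrist","w5.png")
o=np.zeros((420,800,3),np.uint8)
o[:,:400]=cv2.resize(a[155:295,140:273],(400,420)); o[:300,400:]=cv2.resize(w,(400,300)); cv2.imwrite("pics/c3.png",o)
E
```

```text
t 10.15 p [0.626  0.2531 0.1571] yaw -5.22 q7 -2.37 F [-1.5  0.8  0.1] op 0.0261
```

View pics/c3.png

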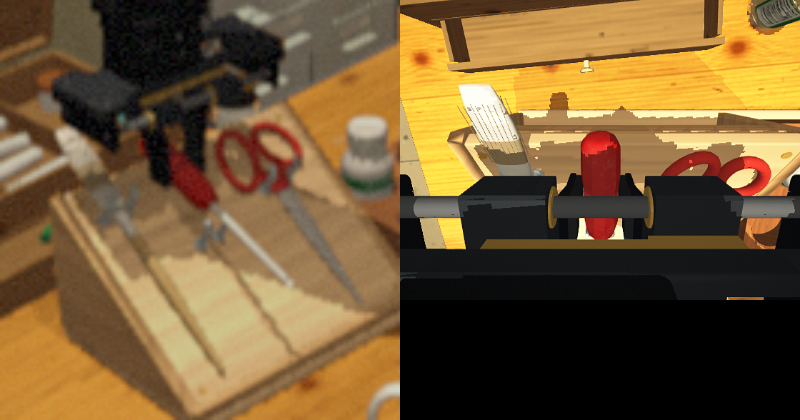

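The screwdriver is pivoting with the board, and the shaft passes over the hooks at crop (210,235). I'll keep lowering.

Request:
{"method": "play_rows", "body": {"steps": [{"fingers":10,"travel":[0,0,2],"turn":0},{"fingers":10,"travel":[0,0,4],"turn":0},{"fingers":10,"travel":[0,0,6],"turn":0},{"fingers":10,"travel":[0,0,7],"turn":0},{"fingers":10,"travel":[0,0,8],"turn":0},{"fingers":10,"travel":[0,0,8],"turn":0}]}}

```text
time: 10.85
eef_pos: [0.6263, 0.2528, 0.1495]
tool_rot: [0.999, -0.046, 0.0, 0.0]
wrist_force: [-0.0, -0.1, 1.2]
opening: 0.0258
finger_force: 8.0
```

```bash
cat > chk.py <<'E'
from red import *
p,M=where()
im=snap("wrist","w6.png"); red(im)
for c in("scene","wrist"):
  if c=="scene": snap("scene","s6.png")
  for t in("screwdriver_handle","screwdriver_neck"):
    for d in nets.spot_point(c,t)[:1]: print(c,t,np.round(d["centre"],1),round(d["confidence"],2))
for a in (0,10,20,30,35):
    c,s=np.cos(np.radians(a)),np.sin(np.radians(a)); ax=M@np.array([c,0,-s]); o=p+M@[0,0,.0105]
    print(a,"rear",proj("wrist",o+.047*ax).round(),"tip scene",proj("scene",o-.146*ax).round(1),"neck scene", proj("scene",o-.047*ax).round(1),(o-.047*ax).round(4))
E
python3 chk.py
```

```text
t 10.85 p [0.6263 0.2528 0.1495] yaw -5.25 q7 -2.37 F [-0.  -0.1  1.2] op 0.0258
[ 252  193   57   81 4108] [280. 233.] [80. 56.] 90.0 [[0.6422, 0.2762], [0.6377, 0.2278], [0.5622, 0.2331], [0.567, 0.2848]]
[ 373  216  157   58 3692] [451. 244.] [155.  51.] 6.3 [[0.5688, 0.1745], [0.617, 0.1685], [0.5884, 0.0315], [0.5382, 0.0315]]
[261 305  40  19 542] [280. 314.] [18. 39.] 90.0 [[0.5331, 0.2801], [0.5297, 0.2431], [0.5102, 0.2446], [0.5137, 0.2822]]
scene screwdriver_handle [196.2 209.7] 0.59
scene screwdriver_neck [205.6 228.6] 0.86
wrist screwdriver_handle [279.  268.1] 0.58
wrist screwdriver_neck [281.3 307.4] 0.63
0 rear [280. 179.] tip scene [236.3 236. ] neck scene [210.6 220.4] [0.5795 0.2571 0.1389]
10 rear [280. 184.] tip scene [235.9 244.3] neck scene [210.6 223.1] [0.5802 0.257  0.1308]
20 rear [280. 192.] tip scene [234.4 251.5] neck scene [210.2 225.4] [0.5823 0.2569 0.1229]
30 rear [280. 204.] tip scene [231.8 257.3] neck scene [209.5 227.3] [0.5858 0.2565 0.1154]
35 rear [280. 211.] tip scene [230.1 259.6] neck scene [209.  228.1] [0.588  0.2563 0.112 ]
```

Pitch is about 22°, so it needs to go lower. I'll move slightly up the slope while descending.

Request:
{"method": "play_rows", "body": {"steps": [{"fingers":10,"travel":[2,0,0],"turn":0},{"fingers":10,"travel":[4,0,1],"turn":0},{"fingers":10,"travel":[4,0,3],"turn":0},{"fingers":10,"travel":[4,0,5],"turn":0},{"fingers":10,"travel":[4,0,7],"turn":0},{"fingers":10,"travel":[4,0,8],"turn":0},{"fingers":10,"travel":[4,0,8],"turn":0}]}}

```text
time: 11.85
eef_pos: [0.6298, 0.2537, 0.1469]
tool_rot: [0.999, -0.045, 0.001, -0.0]
wrist_force: [-19.0, -7.3, 38.2]
opening: 0.0254
finger_force: 23.8
```

```bash
python3 chk.py
```

```text
t 11.85 p [0.6298 0.2537 0.1469] yaw -5.21 q7 -2.37 F [-19.   -7.3  38.2] op 0.0254
[ 252  201   58   73 3753] [280. 237.] [72. 57.] 90.0 [[0.6395, 0.2776], [0.635, 0.2285], [0.5672, 0.2332], [0.572, 0.2854]]
[ 385  225  149   49 3034] [460. 248.] [149.  42.] 6.1 [[0.573, 0.1651], [0.6121, 0.1608], [0.5852, 0.0298], [0.5447, 0.0295]]
[259 305  44  20 607] [280. 314.] [19. 43.] 90.0 [[0.5387, 0.2825], [0.535, 0.2421], [0.5146, 0.2436], [0.5183, 0.2847]]
scene screwdriver_handle [200.1 211.6] 0.81
scene screwdriver_neck [204.  230.8] 0.67
wrist screwdriver_handle [276.5 272.5] 0.67
wrist screwdriver_neck [282.5 310.5] 0.74
0 rear [280. 179.] tip scene [235.  236.6] neck scene [209.4 221. ] [0.583  0.258  0.1364]
10 rear [280. 184.] tip scene [234.7 244.9] neck scene [209.4 223.6] [0.5838 0.2579 0.1282]
20 rear [280. 192.] tip scene [233.1 252. ] neck scene [209.  225.9] [0.5859 0.2577 0.1203]
30 rear [280. 204.] tip scene [230.5 257.8] neck scene [208.3 227.8] [0.5893 0.2574 0.1129]
35 rear [280. 212.] tip scene [228.9 260.1] neck scene [207.8 228.6] [0.5916 0.2572 0.1094]
```

The force is high, so I'll back off 3 mm and look.

Request:
{"method": "play_rows", "body": {"steps": [{"fingers":10,"travel":[0,0,-5],"turn":0},{"fingers":10,"travel":[0,0,-7],"turn":0},{"fingers":10,"travel":[0,0,-7],"turn":0}]}}

```text
time: 12.45
eef_pos: [0.6304, 0.2528, 0.1486]
tool_rot: [0.999, -0.046, 0.0, -0.0]
wrist_force: [-0.7, 0.6, 4.9]
opening: 0.0254
finger_force: 10.7
```

```bash
python3 chk.py | head -3; python3 - <<'E'
import cv2,numpy as np
a=cv2.imread("pics/s6.png"); w=cv2.imread("pics/w6.png")
o=np.zeros((420,800,3),np.uint8)
o[:,:400]=cv2.resize(a[195:265,165:232],(400,420),interpolation=cv2.INTER_CUBIC); o[:,400:]=cv2.resize(w[180:380,180:380],(400,420)); cv2.imwrite("pics/c4.png",o)
E
```

```text
t 12.45 p [0.6304 0.2528 0.1486] yaw -5.24 q7 -2.37 F [-0.7  0.6  4.9] op 0.0254
[ 252  201   58   73 3752] [280. 237.] [72. 57.] 90.0 [[0.6395, 0.277], [0.635, 0.2276], [0.5668, 0.2323], [0.5716, 0.2848]]
[ 382  225  148   49 2911] [456. 248.] [148.  42.] 6.1 [[0.5727, 0.1666], [0.612, 0.1621], [0.5851, 0.0316], [0.5443, 0.0314]]
```

View pics/c4.png

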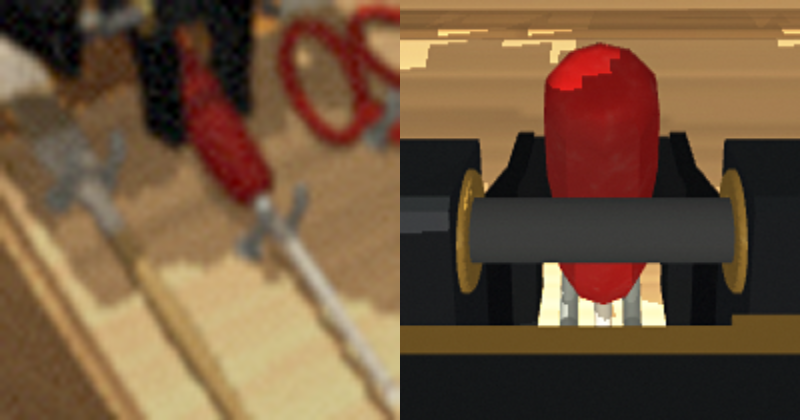

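The crop shows the shaft between the two hooks with the neck right at them, at crop (265,205). The wrist view shows a hook on each side of the neck. I'll release with a limited opening and rise.

Request:
{"method": "play_rows", "body": {"squeeze": 5, "steps": [{"fingers":30,"travel":[0,0,0],"turn":0},{"fingers":36,"travel":[0,0,0],"turn":0},{"fingers":44,"travel":[0,0,0],"turn":0},{"fingers":48,"travel":[0,0,0],"turn":0},{"fingers":48,"travel":[0,0,0],"turn":0},{"fingers":48,"travel":[0,0,0],"turn":0},{"fingers":48,"travel":[0,0,-10],"turn":0},{"fingers":48,"travel":[0,0,-30],"turn":0},{"fingers":48,"travel":[0,0,-65],"turn":0},{"fingers":48,"travel":[-30,0,-100],"turn":0},{"fingers":48,"travel":[-75,0,-130],"turn":0},{"fingers":48,"travel":[-120,0,-150],"turn":0}]}}

```text
time: 13.95
eef_pos: [0.5132, 0.2634, 0.2991]
tool_rot: [0.999, -0.046, 0.001, -0.001]
wrist_force: [-0.2, 1.0, 1.3]
opening: 0.0418
finger_force: 0.0
```

Request:
{"method": "play_rows", "body": {"steps": [{"fingers":48,"travel":[-40,0,0],"turn":0},{"fingers":48,"travel":[-50,0,0],"turn":0},{"fingers":48,"travel":[-50,0,0],"turn":0},{"fingers":48,"travel":[-50,0,0],"turn":0}]}}

```text
time: 14.35
eef_pos: [0.4651, 0.267, 0.2973]
tool_rot: [0.999, -0.046, 0.001, 0.0]
wrist_force: [-0.0, -0.8, 0.6]
opening: 0.042
finger_force: 0.0
```

```bash
cat > ver.py <<'E'
from red import *
p,M=where()
im=snap("wrist","w7.png"); snap("scene","s7.png"); s=None
for c in("wrist","scene"):
  for t in("screwdriver_handle","screwdriver_neck","empty_hooks"):
    for d in nets.spot_point(c,t)[:1]: print(c,t,np.round(d["centre"],1),round(d["confidence"],2))
K,T=cam("wrist")
u=M[:,0]; u=u/np.linalg.norm(u); h=np.array([.5838,.2576,.098]); sl=u*np.cos(.611)+np.array([0,0,np.sin(.611)])
print("expect neck/handle wrist",proj("wrist",h-.0015*sl).round(1),proj("wrist",h+.0455*sl).round(1),"scene",proj("scene",h).round(1),proj("scene",h+.0455*sl).round(1))
red(im)
E
python3 ver.py
```

```text
t 14.35 p [0.4651 0.267  0.2973] yaw -5.33 q7 -2.39 F [-0.  -0.8  0.6] op 0.042
wrist screwdriver_handle [272.   13.6] 0.63
wrist screwdriver_neck [278.9  67.2] 0.6
wrist empty_hooks [275.7  74.6] 0.81
scene screwdriver_handle [197.7 212.6] 0.73
scene screwdriver_neck [206.  233.2] 0.86
scene empty_hooks [208.3 227.7] 0.75
expect neck/handle wrist [279.6  72.8] [279.5  20.1] scene [210.  233.5] [200.5 219.3]
[ 258    0   32   72 1958] [274.  36.] [71. 31.] 90.0 [[0.6732, 0.2743], [0.6699, 0.239], [0.5948, 0.2455], [0.5982, 0.2826]]
[ 333    0  103   62 2606] [384.  30.] [102.  61.] 0.0 [[0.601, 0.1922], [0.6653, 0.1889], [0.6545, 0.0728], [0.5897, 0.0709]]
```

```bash
python3 - <<'E'
import cv2,numpy as np
im=cv2.imread("pics/w7.png"); hsv=cv2.cvtColor(im,cv2.COLOR_BGR2HSV)
m=((hsv[...,0]<6)|(hsv[...,0]>172))&(hsv[...,1]>180)&(hsv[...,2]>60)
for y in range(0,76,8):
    x=np.where(m[y,240:310])[0]+240
    print(y,(x.min(),x.max(),(x.min()+x.max())/2) if len(x) else None)
g=(hsv[...,1]<70)
for y in range(56,110,5):
    print(y,np.where(g[y,255:305])[0]+255)
E
```

```text
0 (np.int64(258), np.int64(289), np.float64(273.5))
8 (np.int64(259), np.int64(288), np.float64(273.5))
16 (np.int64(260), np.int64(288), np.float64(274.0))
24 (np.int64(260), np.int64(288), np.float64(274.0))
32 (np.int64(261), np.int64(289), np.float64(275.0))
40 (np.int64(261), np.int64(289), np.float64(275.0))
48 (np.int64(261), np.int64(289), np.float64(275.0))
56 (np.int64(263), np.int64(288), np.float64(275.5))
64 (np.int64(265), np.int64(286), np.float64(275.5))
72 None
56 []
61 []
66 [263 264 265 286 287 288 289 290 291 292 293 294]
71 [263 264 265 266 267 268 269 270 284 285 286 287 288 289 290 291 292 293
 294 295]
76 [266 267 268 269 270 271 274 275 276 277 278 279 287 288 289 290 291 292]
81 [265 266 267 268 269 270 271 274 275 276 277 278 279 287 288 289 290 291
 292]
86 [274 275 276 277 278 279]
91 [274 275 276 277 278 279]
96 [275 276 277 278 279]
101 [275 276 277 278 279]
106 [275 276 277 278 279]
```

View pics/w7.png

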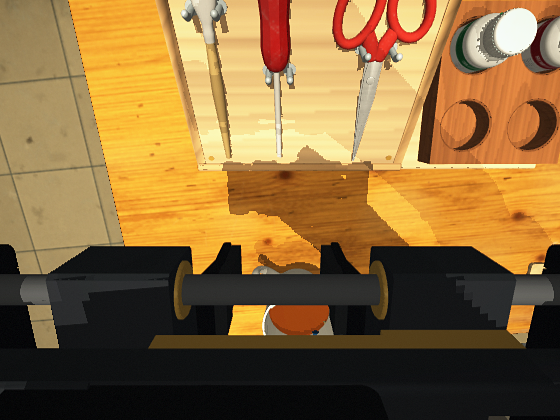

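The picture shows the screwdriver hanging between the hooks, neck at (276,71) and hooks at (268,74) and (290,74), and the brush and scissors untouched. To be sure the shoulder is seated, I'll regrasp lightly and pull a few mm down the slope.

Request:
{"method": "play_rows", "body": {"squeeze": 4, "steps": [{"fingers":48,"travel":[40,0,0],"turn":0},{"fingers":48,"travel":[85,0,0],"turn":0},{"fingers":48,"travel":[130,0,20],"turn":0},{"fingers":48,"travel":[160,0,60],"turn":0},{"fingers":48,"travel":[166,0,100],"turn":0},{"fingers":48,"travel":[166,0,125],"turn":0},{"fingers":48,"travel":[166,0,140],"turn":0},{"fingers":48,"travel":[166,0,145],"turn":0},{"fingers":20,"travel":[166,0,145],"turn":0},{"fingers":20,"travel":[166,0,145],"turn":0},{"fingers":20,"travel":[166,0,145],"turn":0},{"fingers":20,"travel":[166,0,145],"turn":0}]}}

```text
time: 15.95
eef_pos: [0.6296, 0.2532, 0.1538]
tool_rot: [0.999, -0.046, 0.001, -0.0]
wrist_force: [-0.4, 0.3, 4.5]
opening: 0.0255
finger_force: 4.0
```

Request:
{"method": "play_rows", "body": {"squeeze": 4, "steps": [{"fingers":20,"travel":[0,0,0],"turn":0},{"fingers":20,"travel":[0,0,0],"turn":0},{"fingers":20,"travel":[0,0,0],"turn":0}]}}

```text
time: 16.25
eef_pos: [0.6294, 0.2533, 0.1533]
tool_rot: [0.999, -0.046, 0.001, -0.0]
wrist_force: [-0.5, 0.2, 5.8]
opening: 0.0255
finger_force: 4.1
```

Request:
{"method": "play_rows", "body": {"squeeze": 4, "steps": [{"fingers":20,"travel":[-1,0,0.7],"turn":0},{"fingers":20,"travel":[-2,0,1.4],"turn":0},{"fingers":20,"travel":[-3,0,2.1],"turn":0},{"fingers":20,"travel":[-4,0,2.8],"turn":0},{"fingers":20,"travel":[-4,0,2.8],"turn":0}]}}

```text
time: 16.75
eef_pos: [0.6256, 0.2532, 0.1503]
tool_rot: [0.999, -0.046, 0.001, -0.0]
wrist_force: [-0.7, 1.4, 4.8]
opening: 0.0254
finger_force: 4.1
```

Request:
{"method": "play_rows", "body": {"squeeze": 6, "steps": [{"fingers":20,"travel":[0,0,0],"turn":0},{"fingers":20,"travel":[-1,0,0.7],"turn":0},{"fingers":20,"travel":[-2,0,1.4],"turn":0},{"fingers":20,"travel":[-3,0,2.1],"turn":0},{"fingers":20,"travel":[-3,0,2.1],"turn":0}]}}

```text
time: 17.25
eef_pos: [0.6244, 0.2533, 0.1494]
tool_rot: [0.999, -0.046, 0.003, -0.001]
wrist_force: [4.5, -0.0, 8.4]
opening: 0.0256
finger_force: 6.1
```

```bash
python3 chk.py
```

```text
t 17.25 p [0.6244 0.2533 0.1494] yaw -5.31 q7 -2.38 F [ 4.5 -0.   8.4] op 0.0256
[ 255  207   55   67 3239] [282. 240.] [66. 54.] 90.0 [[0.6284, 0.2756], [0.624, 0.2284], [0.5612, 0.2329], [0.5658, 0.2827]]
[ 372  212  159   62 4100] [452. 242.] [158.  56.] 6.5 [[0.5682, 0.1763], [0.6199, 0.1695], [0.5906, 0.0316], [0.5368, 0.032]]
[260 305  38  17 492] [278. 313.] [16. 37.] 90.0 [[0.5324, 0.2817], [0.5292, 0.2467], [0.5119, 0.2481], [0.5152, 0.2836]]
scene screwdriver_handle [201.1 217.2] 0.64
scene screwdriver_neck [209.6 234.7] 0.75
wrist screwdriver_handle [276.3 273.4] 0.6
wrist screwdriver_neck [280.1 308.4] 0.83
0 rear [280. 179.] tip scene [236.7 236.7] neck scene [210.9 220.9] [0.5777 0.2576 0.1387]
10 rear [280. 184.] tip scene [236.2 245. ] neck scene [210.9 223.5] [0.5784 0.2576 0.1305]
20 rear [280. 192.] tip scene [234.6 252.1] neck scene [210.5 225.8] [0.5806 0.2574 0.1226]
30 rear [280. 204.] tip scene [232.  257.9] neck scene [209.8 227.7] [0.5841 0.2571 0.1152]
35 rear [280. 212.] tip scene [230.3 260.2] neck scene [209.3 228.5] [0.5863 0.2569 0.1117]
```

The resistance shows the shoulder now sits on the hooks. I'll release, rise and go to the bottles.

Request:
{"method": "play_rows", "body": {"steps": [{"fingers":36,"travel":[0,0,0],"turn":0},{"fingers":44,"travel":[0,0,0],"turn":0},{"fingers":48,"travel":[0,0,0],"turn":0},{"fingers":48,"travel":[0,0,0],"turn":0},{"fingers":48,"travel":[0,0,0],"turn":0},{"fingers":48,"travel":[0,0,-10],"turn":0},{"fingers":48,"travel":[0,0,-35],"turn":0},{"fingers":48,"travel":[0,0,-75],"turn":0},{"fingers":48,"travel":[-10,0,-115],"turn":0},{"fingers":48,"travel":[-20,0,-145],"turn":0},{"fingers":60,"travel":[-35,40,-150],"turn":0},{"fingers":80,"travel":[-50,85,-150],"turn":0}]}}

```text
time: 18.75
eef_pos: [0.5638, 0.1749, 0.2993]
tool_rot: [0.999, -0.044, 0.001, -0.001]
wrist_force: [1.2, -0.6, -0.4]
opening: 0.051
finger_force: 0.0
```

Request:
{"method": "play_rows", "body": {"steps": [{"fingers":100,"travel":[0,45,0],"turn":0},{"fingers":100,"travel":[0,93,0],"turn":0},{"fingers":100,"travel":[0,140,0],"turn":0},{"fingers":100,"travel":[0,187,0],"turn":0},{"fingers":100,"travel":[0,235,0],"turn":0},{"fingers":100,"travel":[0,280,0],"turn":0},{"fingers":100,"travel":[0,325,0],"turn":0},{"fingers":100,"travel":[0,370,0],"turn":0},{"fingers":100,"travel":[0,415,0],"turn":0},{"fingers":100,"travel":[0,455,0],"turn":0},{"fingers":100,"travel":[0,455,0],"turn":0},{"fingers":100,"travel":[0,455,0],"turn":0}]}}

```text
time: 19.95
eef_pos: [0.5229, -0.2803, 0.2977]
tool_rot: [0.999, -0.046, 0.0, -0.0]
wrist_force: [1.0, 0.8, -1.2]
opening: 0.0872
finger_force: 0.0
```

```bash
cat > bot.py <<'E'
from red import *
p,M=where()
im=snap("wrist","w8.png")
for t in("bottle_yellow_mid","bottle_blue_mid"):
    for d in nets.spot_point("wrist",t)[:4]:
        w=ray("wrist",d["centre"],.047);c=np.round(d["centre"]).astype(int); print(t,c,round(d["confidence"],2),w.round(4),tool(M,p,w))
# caps: bright, unsaturated
hsv=cv2.cvtColor(im,cv2.COLOR_BGR2HSV); m=((hsv[...,1]<50)&(hsv[...,2]>215)).astype(np.uint8)
n,l,st,ce=cv2.connectedComponentsWithStats(m)
for i in range(1,n):
    if st[i,4]>700: (c,rr)=cv2.minEnclosingCircle(np.argwhere(l==i)[:,::-1].astype(np.float32)); w=ray("wrist",c,.094); print("white",st[i],np.round(c),round(rr,1),w.round(4),tool(M,p,w))
# colour hints
for nme,lo,hi in(("blue",105,130),("yellow",18,34)):
    k=((hsv[...,0]>=lo)&(hsv[...,0]<=hi)&(hsv[...,1]>(120 if nme=="blue" else 120))&(hsv[...,2]>30)).astype(np.uint8)
    n,l,st,ce=cv2.connectedComponentsWithStats(k)
    for i in range(1,n):
        if 40<st[i,4]<3000: print(nme,st[i],ce[i].round())
E
python3 bot.py
```

```text
t 19.95 p [ 0.5229 -0.2803  0.2977] yaw -5.32 q7 -1.36 F [ 1.   0.8 -1.2] op 0.0872
bottle_yellow_mid [245 135] 0.95 [ 0.586  -0.2422  0.047 ] [ 59.2 -43.6 250.7]
bottle_yellow_mid [244 222] 0.84 [ 0.4802 -0.2289  0.047 ] [-47.4 -47.1 250.7]
bottle_yellow_mid [185  57] 0.75 [ 0.675 -0.187  0.047] [ 142.7 -106.9  250.8]
bottle_blue_mid [352 103] 0.58 [ 0.6103 -0.367   0.047 ] [ 95.   78.3 250.7]
bottle_blue_mid [ 60 148] 0.41 [ 0.5903 -0.0238  0.047 ] [  43.2 -261.6  250.8]
white [ 403    0   75   85 2562] [440.  36.] 51.6 [ 0.6619 -0.4433  0.094 ] [153.4 149.5 203.6]
white [ 339   83   36   38 1088] [356. 101.] 19.3 [ 0.6098 -0.3621  0.094 ] [ 94.   73.5 203.7]
white [ 222  118   36   38 1011] [240. 136.] 19.0 [ 0.586  -0.2425  0.094 ] [ 59.2 -43.4 203.7]
white [  10  132   38   38 1097] [ 28. 151.] 20.5 [ 0.5912 -0.0212  0.094 ] [  43.8 -264.2  203.8]
yellow [469   5  46  11 155] [488.  10.]
yellow [522   4  36   4  57] [538.   5.]
yellow [472  15  31   7  84] [486.  17.]
yellow [460  21  48  10  90] [482.  25.]
yellow [526  20  28   5  67] [538.  22.]
yellow [457  25  58  11 149] [
[... 708 characters left out ...]
 [363  80  31   9 152] [380.  84.]
yellow [296  85  18  11 145] [304.  90.]
yellow [  9 101  55   1  55] [ 36. 101.]
yellow [290 103  20   6  84] [301. 106.]
yellow [548 153  12   5  47] [554. 155.]
yellow [261 156  16   7  44] [268. 160.]
yellow [513 186  47   6  88] [535. 189.]
yellow [365 227  43   5 102] [386. 229.]
yellow [ 323  233   67   41 1039] [349. 251.]
yellow [115 242  65  32 560] [147. 257.]
yellow [431 253  18   6  68] [441. 255.]
yellow [409 259  39  14 280] [430. 266.]
yellow [  79  260   34   60 1007] [ 92. 290.]
yellow [449 260  34  60 999] [469. 290.]
yellow [229 327  16  21 188] [238. 337.]
yellow [166 328  15  17  55] [174. 336.]
yellow [178 336  16  12  45] [185. 341.]
```

Yellow is at (0.586, -0.2425), where the net and the cap agree. Blue is at about (0.610, -0.364). I'll go down and grasp yellow.

Request:
{"method": "play_rows", "body": {"squeeze": 20, "steps": [{"fingers":100,"travel":[30,-22,25],"turn":0},{"fingers":100,"travel":[59,-43.5,60],"turn":0},{"fingers":100,"travel":[59,-43.5,105],"turn":0},{"fingers":100,"travel":[59,-43.5,150],"turn":0},{"fingers":100,"travel":[59,-43.5,190],"turn":0},{"fingers":100,"travel":[59,-43.5,220],"turn":0},{"fingers":100,"travel":[59,-43.5,240],"turn":0},{"fingers":100,"travel":[59,-43.5,246],"turn":0},{"fingers":100,"travel":[59,-43.5,246],"turn":0},{"fingers":30,"travel":[59,-43.5,246],"turn":0},{"fingers":30,"travel":[59,-43.5,246],"turn":0},{"fingers":30,"travel":[59,-43.5,246],"turn":0}]}}

```text
time: 21.3
eef_pos: [0.5864, -0.2421, 0.0525]
tool_rot: [0.999, -0.046, 0.001, 0.0]
wrist_force: [-0.2, -0.5, -0.5]
opening: 0.0708
finger_force: 0.0
```

Request:
{"method": "play_rows", "body": {"steps": [{"fingers":30,"travel":[0,0,0],"turn":0},{"fingers":30,"travel":[0,0,0],"turn":0},{"fingers":30,"travel":[0,0,0],"turn":0},{"fingers":30,"travel":[0,0,0],"turn":0}]}}

```text
time: 21.7
eef_pos: [0.5859, -0.2424, 0.0515]
tool_rot: [0.999, -0.046, 0.0, 0.0]
wrist_force: [-0.3, -1.5, 1.7]
opening: 0.0486
finger_force: 20.0
```

Request:
{"method": "play_rows", "body": {"steps": [{"fingers":30,"travel":[0,0,-20],"turn":0},{"fingers":30,"travel":[0,0,-60],"turn":0},{"fingers":30,"travel":[0,0,-105],"turn":0},{"fingers":30,"travel":[0,0,-140],"turn":0},{"fingers":30,"travel":[-15,-40,-150],"turn":0},{"fingers":30,"travel":[-30,-85,-150],"turn":0},{"fingers":30,"travel":[-45,-130,-150],"turn":0},{"fingers":30,"travel":[-60,-175,-150],"turn":0},{"fingers":30,"travel":[-75,-215,-150],"turn":0},{"fingers":30,"travel":[-90,-245,-150],"turn":0},{"fingers":30,"travel":[-97,-245,-150],"turn":0},{"fingers":30,"travel":[-97,-245,-150],"turn":0}]}}

```text
time: 22.9
eef_pos: [0.5108, 0.0114, 0.2013]
tool_rot: [0.999, -0.045, -0.0, 0.0]
wrist_force: [0.4, 0.1, -0.5]
opening: 0.0486
finger_force: 20.0
```

```bash
cat > hold.py <<'E'
from red import *
import sys
p,M=where()
im=snap("wrist",sys.argv[1]); hsv=cv2.cvtColor(im,cv2.COLOR_BGR2HSV)
for t in("well_left","well_right","bottle_red_mid","bottle_green_mid"):
    for d in nets.spot_point("wrist",t)[:2]:
        w=ray("wrist",d["centre"],.02 if "well" in t else .067); print(t,np.round(d["centre"]),round(d["confidence"],2),w.round(4),tool(M,p,w))
for off in(-.006,0,.006):
    q=p+M@[off,0,-.042]; e=[proj("wrist",q+M@[.019*np.cos(a),.019*np.sin(a),0]) for a in np.linspace(0,6.28,60)]; print("cap pred",off,proj("wrist",q).round(),np.min(e,0).round(1),np.max(e,0).round(1))
m=((hsv[...,1]<50)&(hsv[...,2]>200)).astype(np.uint8); n,l,st,ce=cv2.connectedComponentsWithStats(m)
for i in range(1,n):
    if st[i,4]>500: print("white",st[i])
E
python3 hold.py w9.png
```

```text
t 22.9 p [0.5108 0.0114 0.2013] yaw -5.13 q7 -1.87 F [ 0.4  0.1 -0.5] op 0.0486
well_left [246. 196.] 0.91 [0.5162 0.0439 0.02  ] [  2.4 -33.  181.3]
well_left [280. 155.] 0.44 [0.554  0.0062 0.02  ] [ 43.4   1.2 181.3]
well_right [322. 194.] 0.6 [ 0.5115 -0.0327  0.02  ] [  4.7  43.8 181.3]
well_right [245. 195.] 0.32 [0.5176 0.0452 0.02  ] [  3.7 -34.4 181.3]
cap pred -0.006 [276. 352.] [223.6 305.4] [328.6 395.2]
cap pred 0 [276. 338.] [222.8 289.8] [329.2 382. ]
cap pred 0.006 [276. 323.] [221.9 273.7] [329.8 368.4]
white [ 304   73   67   63 3043]
white [ 197   75   65   62 2777]
white [  53  142   64   92 1073]
```

```bash
python3 - <<'E'
from red import *
p,M=where(); im=cv2.imread("pics/w9.png"); g=cv2.cvtColor(im,cv2.COLOR_BGR2GRAY)
Rr=proj("wrist",[.515,.0495+.028,.048]); Rl=proj("wrist",[.515,.0495-.028,.048]); print("expected dia px",Rr-Rl)
for c in([.5154,.0495,.048],[.5084,-.0287,.048]): print("pred mouth",proj("wrist",c).round(1))
for row in(175,185,195,205): print(row,"cols200-356/3",g[row,200:356:3].tolist())
for col in(236,246,312,322): print(col,"rows130-246/3",g[130:246:3,col].tolist())
c=cv2.HoughCircles(cv2.GaussianBlur(g,(5,5),1.2),cv2.HOUGH_GRADIENT,1,40,param1=80,param2=14,minRadius=22,maxRadius=36)
for x in c[0][:8]:
    w=ray("wrist",x[:2],.048); print(x.round(1),w.round(4))
E
```

```text
t 23.15 p [0.5119 0.0097 0.2011] yaw -5.35 q7 -1.87 F [-0.2  0.8 -0.3] op 0.0483
expected dia px [-59.9849162    5.51551287]
pred mouth [237.5 204.1]
pred mouth [322.2 203.7]
175 cols200-356/3 [94, 86, 86, 87, 75, 80, 82, 93, 143, 127, 81, 89, 84, 80, 79, 85, 81, 79, 44, 54, 55, 60, 57, 65, 66, 58, 57, 56, 59, 66, 63, 62, 65, 60, 57, 60, 56, 51, 48, 64, 58, 54, 57, 61, 57, 60, 51, 54, 63, 60, 54, 58]
185 cols200-356/3 [196, 84, 86, 90, 78, 65, 43, 83, 79, 86, 86, 89, 79, 77, 82, 85, 82, 82, 86, 84, 81, 91, 46, 58, 61, 61, 56, 59, 62, 64, 61, 62, 57, 54, 52, 57, 61, 62, 61, 57, 54, 56, 60, 61, 60, 60, 57, 59, 60, 49, 49, 60]
195 cols200-356/3 [248, 83, 84, 88, 53, 44, 84, 84, 79, 87, 88, 89, 82, 78, 85, 81, 82, 82, 85, 80, 82, 90, 89, 92, 54, 61, 57, 60, 61, 62, 63, 59, 56, 55, 54, 55, 56, 56, 55, 57, 57, 58, 61, 62, 59, 60, 56, 59, 61, 61, 41, 38]
205 cols200-356/3 [246, 81, 83, 85, 48, 40, 44, 66, 82, 87, 90, 90, 83, 78, 84, 84, 82, 83, 83, 81, 82, 89, 63, 61, 70, 54, 57, 59, 62, 62, 62, 52, 55, 56, 55, 55, 56, 57, 56, 58, 58, 57, 63, 60, 60, 56, 57, 57, 60, 52, 41, 42]
236 rows130-
[... 396 characters left out ...]
, 147, 119, 155, 151, 151, 151, 151, 141, 136, 134, 135, 63, 57, 46, 62, 64, 63, 63, 56, 56, 57, 57, 58, 58, 57, 58, 58, 58, 59, 66, 92, 95, 98, 65, 89, 85, 108]
322 rows130-246/3 [203, 193, 162, 136, 108, 136, 137, 136, 138, 138, 136, 138, 112, 60, 51, 54, 55, 56, 56, 56, 58, 56, 57, 57, 58, 59, 58, 59, 58, 59, 60, 50, 43, 44, 55, 57, 57, 54, 103]
[340.5 102.5  29.9] [ 0.5959 -0.0497  0.048 ]
[229.5 107.5  34.3] [0.6008 0.0454 0.048 ]
[244.5 199.5  33.2] [0.5191 0.0425 0.048 ]
[66.5 68.5 34.3] [0.6444 0.1766 0.048 ]
[138.5 210.5  35.4] [0.518 0.142 0.048]
[514.5 203.5  29.5] [ 0.4919 -0.2059  0.048 ]
[480.5  10.5  26.8] [ 0.6554 -0.1644  0.048 ]
[553.5 215.5  30.8] [ 0.4767 -0.2432  0.048 ]
```

```bash
cat > wells.py <<'E'
from red import *
from scipy.optimize import least_squares
from scipy.ndimage import map_coordinates
P=[];C=[];ims=[]; Ms=[]
for i in range(6):
    s=r.state(); P.append(s["eef_pos"]); Ms.append(s["tool_rot"]); C.append(cam("wrist")[1]); ims.append(viewer.capture("wrist").astype(float))
P=np.array(P); print("pose sd mm",(P.std(0)*1e3).round(2),"cam sd",(np.array(C)[:,:3,3].std(0)*1e3).round(2)); p=P.mean(0); M=R.from_quat(Ms).mean().as_matrix()
T=np.eye(4); T[:3,3]=np.mean([c[:3,3] for c in C],0); T[:3,:3]=R.from_matrix([c[:3,:3] for c in C]).mean().as_matrix(); K=cam("wrist")[0]
g=np.mean(ims,0).mean(2).astype(np.float32); g=cv2.GaussianBlur(g,(3,3),0.8); cv2.imwrite("pics/avg.png",g)
print("cam in tool",(M.T@(T[:3,3]-p)*1e3).round(1)); print("p",p.round(4),"yaw",np.degrees(np.arctan2(M[1,0],M[0,0])).round(2))
pj=lambda X:(lambda q:(q[:,:2]/q[:,2:]))((np.atleast_2d(X)-T[:3,3])@T[:3,:3]@K.T)
gx=cv2.Sobel(g,cv2.CV_32F,1,0);gy=cv2.Sobel(g,cv2.CV_32F,0,1); mag=np.hypot(gx,gy)
u=np.array([np.cos(np.radians(-5.3)),np.sin(np.radians(-5.3)),0]); v=np.array([-u[1],u[0],0])
A=np.linspace(0,2*np.pi,120,endpoint=False)
def score(x,y,Rw,which):
    s=0
    for sg in which:
        c=np.array([x,y,.048])+sg*.039*v; X=c+Rw*(np.cos(A)[:,None]*u+np.sin(A)[:,None]*v); q=pj(X)
        q2=pj(c+(Rw+.001)*(np.cos(A)[:,None]*u+np.sin(A)[:,None]*v)); n=(q2-q); n/=np.linalg.norm(n,axis=1)[:,None]
        d=map_coordinates(gx,[q[:,1],q[:,0]],order=1)*n[:,0]+map_coordinates(gy,[q[:,1],q[:,0]],order=1)*n[:,1]
        s+=np.minimum(np.abs(d),60).mean()
    return s
for which in([1],[-1],[1,-1]):
    best=[]
    for Rw in(.027,.028,.029,.030,.031):
      for x in np.arange(.503,.525,.001):
        for y in np.arange(-.004,.022,.001): best.append((score(x,y,Rw,which),Rw,x,y))
    best.sort(reverse=True)
    for b in best[:4]: print(which,np.round(b,4))
b=best[0]
for sg,nm in((1,"left"),(-1,"right")):
    c=np.array([b[2],b[3],.02])+sg*.039*v; print(nm,c.round(4),tool(M,p,c))
E
python3 wells.py
```

```text
pose sd mm [0.09 0.32 0.03] cam sd [0.09 0.34 0.03]
cam in tool [ 7.310e+01  1.000e-01 -1.444e+02]
p [0.5118 0.0103 0.2011] yaw -5.3
[1] [4.40528e+01 2.90000e-02 5.11000e-01 9.00000e-03]
[1] [4.38037e+01 2.90000e-02 5.10000e-01 9.00000e-03]
[1] [4.37798e+01 2.80000e-02 5.12000e-01 9.00000e-03]
[1] [4.35777e+01 2.80000e-02 5.11000e-01 9.00000e-03]
[-1] [2.93648e+01 2.70000e-02 5.19000e-01 1.40000e-02]
[-1] [2.88275e+01 2.70000e-02 5.18000e-01 1.40000e-02]
[-1] [2.81493e+01 2.70000e-02 5.19000e-01 1.30000e-02]
[-1] [2.67334e+01 2.70000e-02 5.20000e-01 1.20000e-02]
[1, -1] [6.38936e+01 2.80000e-02 5.11000e-01 1.00000e-02]
[1, -1] [6.37653e+01 2.90000e-02 5.12000e-01 1.00000e-02]
[1, -1] [6.34412e+01 2.90000e-02 5.10000e-01 1.00000e-02]
[1, -1] [6.31093e+01 2.80000e-02 5.13000e-01 1.00000e-02]
left [0.5146 0.0488 0.02  ] [ -0.7 -38.6 181.1]
right [ 0.5074 -0.0288  0.02  ] [ -0.7  39.4 181.1][ WARN:0@2.578] global loadsave.cpp:1063 imwrite_ Unsupported depth image for selected encoder is fallbacked to CV_8U.
```

```bash
python3 - <<'E'
from red import *
p,M=where(); T=np.eye(4); T[:3,:3]=cam("wrist")[1][:3,:3]; T[:3,3]=p+M@[.0731,.0001,-.1444]; K=cam("wrist")[0]
pj=lambda X:(lambda q:(q[:2]/q[2]))(K@(T[:3,:3].T@(X-T[:3,3])))
for off in(-6,-3,0,3,6,9):
    print(off,"body front edge row",pj(p+M@[.025+off/1e3,0,-.008])[1].round(1),"foot edge",pj(p+M@[.025+off/1e3,0,.0505])[1].round(1))
im=cv2.imread("pics/w9.png")
for c in(268,280,292): print([(int(y),im[y,c].tolist()) for y in range(215,276,3)])
E
```

```text
t 23.45 p [0.5117 0.0107 0.2012] yaw -5.25 q7 -1.87 F [ 0.1 -0.5 -1.1] op 0.0487
-6 body front edge row 249.2 foot edge 213.7
-3 body front edge row 242.8 foot edge 208.9
0 body front edge row 236.3 foot edge 204.1
3 body front edge row 229.7 foot edge 199.3
6 body front edge row 223.1 foot edge 194.4
9 body front edge row 216.4 foot edge 189.5
[(215, [100, 111, 116]), (218, [96, 107, 110]), (221, [91, 102, 106]), (224, [100, 112, 118]), (227, [6, 56, 90]), (230, [13, 60, 93]), (233, [46, 80, 103]), (236, [102, 114, 119]), (239, [100, 116, 120]), (242, [106, 125, 130]), (245, [113, 130, 136]), (248, [116, 133, 139]), (251, [116, 133, 139]), (254, [119, 135, 141]), (257, [121, 137, 145]), (260, [119, 138, 144]), (263, [123, 141, 147]), (266, [125, 142, 148]), (269, [90, 104, 108]), (272, [94, 108, 112]), (275, [36, 36, 37])]
[(215, [89, 100, 103]), (218, [89, 100, 103]), (221, [93, 104, 108]), (224, [27, 67, 95]), (227, [56, 87, 105]), (230, [10, 57, 92]), (233, [103, 115, 119]), (236, [96, 110, 115]), (239, [105, 121, 125]), (242, [110, 128, 132]), (245, [114, 133, 138]), (248, [115, 132, 139]), (251, [117, 134, 140]), (254, [120, 137, 143]), (257, [119, 137, 143]), (260, [121, 137, 144]), (263, [123, 141, 147]), (266, [112, 128, 134]), (269, [95, 109, 114]), (272, [96, 111, 114]), (275, [34, 35, 34])]
[(215, [91, 101, 105]), (218, [85, 94, 98]), (221, [94, 104, 109]), (224, [99, 111, 117]), (227, [11, 58, 93]), (230, [50, 84, 105]), (233, [77, 100, 112]), (236, [96, 108, 115]), (239, [103, 118, 122]), (242, [110, 128, 133]), (245, [116, 133, 138]), (248, [117, 134, 140]), (251, [117, 135, 140]), (254, [118, 133, 141]), (257, [119, 137, 144]), (260, [117, 136, 142]), (263, [119, 138, 143]), (266, [123, 140, 145]), (269, [93, 107, 110]), (272, [96, 107, 114]), (275, [35, 35, 35])]
```

```bash
python3 - <<'E'
import cv2
im=cv2.imread("pics/w9.png")
for c in(272,280,288): print([(y,im[y,c].tolist()) for y in range(188,216,2)])
E
```

```text
[(188, [26, 51, 88]), (190, [27, 51, 89]), (192, [26, 51, 88]), (194, [25, 47, 84]), (196, [23, 45, 79]), (198, [24, 44, 75]), (200, [32, 60, 105]), (202, [31, 59, 106]), (204, [31, 59, 105]), (206, [31, 60, 105]), (208, [29, 57, 101]), (210, [62, 85, 112]), (212, [91, 101, 106]), (214, [99, 108, 114])]
[(188, [26, 49, 86]), (190, [26, 49, 86]), (192, [24, 48, 85]), (194, [26, 51, 87]), (196, [25, 49, 84]), (198, [26, 50, 86]), (200, [26, 50, 87]), (202, [26, 49, 86]), (204, [25, 49, 86]), (206, [25, 47, 86]), (208, [23, 47, 85]), (210, [92, 102, 106]), (212, [90, 101, 106]), (214, [92, 102, 106])]
[(188, [28, 55, 97]), (190, [29, 56, 98]), (192, [29, 56, 98]), (194, [31, 57, 100]), (196, [28, 54, 97]), (198, [31, 56, 98]), (200, [30, 57, 98]), (202, [30, 56, 98]), (204, [31, 57, 98]), (206, [30, 56, 97]), (208, [30, 55, 96]), (210, [77, 91, 109]), (212, [96, 104, 110]), (214, [84, 95, 100])]
```

The wells' fit is left (0.5146, 0.0488) and right (0.5074, -0.0288). The bottle sits 1–3 mm behind the tool axis, so I'll centre it over the left well and lower to the mouth.

Request:
{"method": "play_rows", "body": {"steps": [{"fingers":30,"travel":[1,-20,0],"turn":0},{"fingers":30,"travel":[1,-38.5,0],"turn":0},{"fingers":30,"travel":[1,-38.5,20],"turn":0},{"fingers":30,"travel":[1,-38.5,50],"turn":0},{"fingers":30,"travel":[1,-38.5,75],"turn":0},{"fingers":30,"travel":[1,-38.5,88],"turn":0},{"fingers":30,"travel":[1,-38.5,94],"turn":0},{"fingers":30,"travel":[1,-38.5,98],"turn":0},{"fingers":30,"travel":[1,-38.5,101],"turn":0},{"fingers":30,"travel":[1,-38.5,104],"turn":0},{"fingers":30,"travel":[1,-38.5,107],"turn":0},{"fingers":30,"travel":[1,-38.5,107],"turn":0}]}}

```text
time: 24.65
eef_pos: [0.5161, 0.0491, 0.0942]
tool_rot: [0.999, -0.046, 0.0, 0.0]
wrist_force: [-0.4, -0.2, -1.3]
opening: 0.0482
finger_force: 20.0
```

Inside the mouth without contact; continuing to the floor.

Request:
{"method": "play_rows", "body": {"steps": [{"fingers":30,"travel":[0,0,5],"turn":0},{"fingers":30,"travel":[0,0,10],"turn":0},{"fingers":30,"travel":[0,0,14],"turn":0},{"fingers":30,"travel":[0,0,17],"turn":0},{"fingers":30,"travel":[0,0,20],"turn":0},{"fingers":30,"travel":[0,0,21.5],"turn":0},{"fingers":30,"travel":[0,0,21.5],"turn":0}]}}

```text
time: 25.35
eef_pos: [0.516, 0.0492, 0.0726]
tool_rot: [0.999, -0.046, -0.0, 0.0]
wrist_force: [0.8, -0.5, -1.4]
opening: 0.0486
finger_force: 20.0
```

Request:
{"method": "play_rows", "body": {"steps": [{"fingers":72,"travel":[0,0,0],"turn":0},{"fingers":72,"travel":[0,0,0],"turn":0},{"fingers":72,"travel":[0,0,0],"turn":0},{"fingers":72,"travel":[0,0,0],"turn":0},{"fingers":72,"travel":[0,0,-15],"turn":0},{"fingers":72,"travel":[0,0,-45],"turn":0},{"fingers":72,"travel":[0,0,-85],"turn":0},{"fingers":72,"travel":[0,0,-130],"turn":0},{"fingers":90,"travel":[10,40,-155],"turn":0},{"fingers":100,"travel":[25,85,-170],"turn":0},{"fingers":100,"travel":[40,130,-170],"turn":0},{"fingers":100,"travel":[55,175,-170],"turn":0}]}}

```text
time: 26.55
eef_pos: [0.5553, -0.1319, 0.245]
tool_rot: [0.999, -0.046, 0.001, 0.001]
wrist_force: [1.7, 0.5, -0.2]
opening: 0.0837
finger_force: 0.0
```

Request:
{"method": "play_rows", "body": {"steps": [{"fingers":100,"travel":[10,45,0],"turn":0},{"fingers":100,"travel":[20,90,0],"turn":0},{"fingers":100,"travel":[30,135,0],"turn":0},{"fingers":100,"travel":[40,180,0],"turn":0},{"fingers":100,"travel":[40,210,0],"turn":0},{"fingers":100,"travel":[40,225,0],"turn":0},{"fingers":100,"travel":[40,225,0],"turn":0},{"fingers":100,"travel":[40,225,0],"turn":0}]}}

```text
time: 27.35
eef_pos: [0.5748, -0.3558, 0.2435]
tool_rot: [0.999, -0.045, 0.0, -0.0]
wrist_force: [1.0, -0.1, -0.9]
opening: 0.087
finger_force: 0.0
```

```bash
python3 bot.py | grep -v "^yellow"
```

```text
t 27.35 p [ 0.5748 -0.3558  0.2435] yaw -5.13 q7 -1.33 F [ 1.  -0.1 -0.9] op 0.087
bottle_yellow_mid [101 114] 0.66 [ 0.6711 -0.1857  0.047 ] [  80.6 -177.8  196.7]
bottle_blue_mid [287 158] 0.62 [ 0.6124 -0.3657  0.047 ] [ 38.2   6.8 196.5]
white [ 166    0   78   66 3687] [203.  24.] 41.6 [ 0.7287 -0.307   0.094 ] [148.8 -62.2 149.6]
white [ 353    0   98  137 4538] [401.  68.] 73.3 [ 0.6818 -0.4651  0.094 ] [116.2  99.5 149.5]
```

Request:
{"method": "play_rows", "body": {"squeeze": 20, "steps": [{"fingers":100,"travel":[20,6,10],"turn":0},{"fingers":100,"travel":[37,6,40],"turn":0},{"fingers":100,"travel":[37,6,85],"turn":0},{"fingers":100,"travel":[37,6,130],"turn":0},{"fingers":100,"travel":[37,6,165],"turn":0},{"fingers":100,"travel":[37,6,185],"turn":0},{"fingers":100,"travel":[37,6,192],"turn":0},{"fingers":100,"travel":[37,6,192],"turn":0},{"fingers":30,"travel":[37,6,192],"turn":0},{"fingers":30,"travel":[37,6,192],"turn":0},{"fingers":30,"travel":[37,6,192],"turn":0},{"fingers":30,"travel":[37,6,192],"turn":0}]}}

```text
time: 28.7
eef_pos: [0.6108, -0.3675, 0.0516]
tool_rot: [0.999, -0.046, 0.0, 0.0]
wrist_force: [0.4, -0.6, 0.0]
opening: 0.0627
finger_force: 0.0
```

Request:
{"method": "play_rows", "body": {"steps": [{"fingers":30,"travel":[0,0,0],"turn":0},{"fingers":30,"travel":[0,0,0],"turn":0},{"fingers":30,"travel":[0,0,0],"turn":0},{"fingers":30,"travel":[0,0,0],"turn":0}]}}

```text
time: 29.1
eef_pos: [0.6107, -0.3669, 0.051]
tool_rot: [0.999, -0.046, 0.0, -0.0]
wrist_force: [-1.0, 1.1, 3.2]
opening: 0.0485
finger_force: 20.0
```

Request:
{"method": "play_rows", "body": {"steps": [{"fingers":30,"travel":[0,0,-20],"turn":0},{"fingers":30,"travel":[0,0,-60],"turn":0},{"fingers":30,"travel":[0,0,-105],"turn":0},{"fingers":30,"travel":[0,0,-140],"turn":0},{"fingers":30,"travel":[-15,-40,-150],"turn":0},{"fingers":30,"travel":[-35,-85,-150],"turn":0},{"fingers":30,"travel":[-55,-130,-150],"turn":0},{"fingers":30,"travel":[-75,-175,-150],"turn":0},{"fingers":30,"travel":[-95,-220,-150],"turn":0},{"fingers":30,"travel":[-115,-260,-150],"turn":0},{"fingers":30,"travel":[-134,-290,-150],"turn":0},{"fingers":30,"travel":[-134,-290,-150],"turn":0}]}}

```text
time: 30.3
eef_pos: [0.502, -0.0614, 0.201]
tool_rot: [0.999, -0.042, -0.0, 0.0]
wrist_force: [-0.3, -0.3, -1.3]
opening: 0.0481
finger_force: 19.9
```

Request:
{"method": "play_rows", "body": {"steps": [{"fingers":30,"travel":[0,0,0],"turn":0},{"fingers":30,"travel":[0,0,0],"turn":0}]}}

```text
time: 30.5
eef_pos: [0.5037, -0.0675, 0.2007]
tool_rot: [0.999, -0.047, 0.0, 0.0]
wrist_force: [-0.2, 0.2, -1.4]
opening: 0.0483
finger_force: 19.9
```

```bash
python3 - <<'E'
from red import *
from red import where
p,M=where(); im=snap("wrist","w10.png"); Tn=cam("wrist")[1]; K=cam("wrist")[0]
T=np.eye(4); T[:3,:3]=Tn[:3,:3]; T[:3,3]=p+M@[.0731,.0001,-.1444]
pj=lambda X:(lambda q:(q[:2]/q[2]))(K@(T[:3,:3].T@(X-T[:3,3])))
print([(o,pj(p+M@[.025+o/1e3,0,.051])[1].round(1)) for o in(-6,-3,0,3,6)])
for c in(272,280,288): print(c,[(y,im[y,c].tolist()) for y in range(188,222,2)])
print("to well_right",tool(M,p,[.5074,-.0288,.02]))
for d in nets.spot_point("wrist","bottle_yellow_mid")[:2]: w=ray("wrist",d["centre"],.067);print(np.round(d["centre"]),round(d["confidence"],2),w.round(4),np.round(w[:2]-[.5146,.0488],4))
E
```

```text
t 30.5 p [ 0.5037 -0.0675  0.2007] yaw -5.34 q7 -1.71 F [-0.2  0.2 -1.4] op 0.0483
[(-6, np.float64(213.4)), (-3, np.float64(208.6)), (0, np.float64(203.9)), (3, np.float64(199.1)), (6, np.float64(194.2))]
272 [(188, [28, 55, 93]), (190, [28, 53, 92]), (192, [26, 53, 91]), (194, [28, 52, 93]), (196, [29, 54, 92]), (198, [29, 53, 92]), (200, [28, 54, 93]), (202, [27, 54, 94]), (204, [28, 52, 90]), (206, [28, 53, 93]), (208, [24, 50, 91]), (210, [103, 116, 119]), (212, [96, 106, 110]), (214, [96, 108, 113]), (216, [94, 107, 110]), (218, [106, 119, 124]), (220, [105, 118, 124])]
280 [(188, [77, 122, 158]), (190, [73, 116, 154]), (192, [71, 114, 146]), (194, [70, 113, 145]), (196, [73, 118, 155]), (198, [77, 123, 160]), (200, [77, 124, 161]), (202, [80, 125, 163]), (204, [81, 126, 164]), (206, [80, 128, 165]), (208, [78, 119, 152]), (210, [108, 120, 124]), (212, [104, 118, 122]), (214, [105, 118, 123]), (216, [106, 117, 124]), (218, [106, 118, 122]), (220, [105, 117, 123])]
288 [(188, [20, 66, 115]), (190, [21, 65, 112]), (192, [21, 67, 115]), (194, [20, 63, 110]), (196, [21, 63, 108]), (198, [23, 72, 119]), (200, [22, 63, 110]), (202, [24, 74, 123]), (204, [21, 69, 118]), (206, [25, 75, 123]), (208, [23, 73, 124]), (210, [105, 118, 125]), (212, [105, 118, 123]), (214, [105, 117, 123]), (216, [105, 116, 122]), (218, [106, 118, 123]), (220, [106, 118, 125])]
to well_right [ 1.000e-01 -3.900e+01  1.807e+02]
[458. 208.] 0.78 [ 0.4898 -0.2213  0.067 ] [-0.0248 -0.2701]
[145. 206.] 0.58 [0.5179 0.049  0.067 ] [0.0033 0.0002]
```

Request:
{"method": "play_rows", "body": {"steps": [{"fingers":30,"travel":[1.7,-20,0],"turn":0},{"fingers":30,"travel":[1.7,-39,0],"turn":0},{"fingers":30,"travel":[1.7,-39,20],"turn":0},{"fingers":30,"travel":[1.7,-39,50],"turn":0},{"fingers":30,"travel":[1.7,-39,75],"turn":0},{"fingers":30,"travel":[1.7,-39,88],"turn":0},{"fingers":30,"travel":[1.7,-39,94],"turn":0},{"fingers":30,"travel":[1.7,-39,98],"turn":0},{"fingers":30,"travel":[1.7,-39,101],"turn":0},{"fingers":30,"travel":[1.7,-39,104],"turn":0},{"fingers":30,"travel":[1.7,-39,107],"turn":0},{"fingers":30,"travel":[1.7,-39,107],"turn":0}]}}

```text
time: 31.8
eef_pos: [0.5087, -0.0276, 0.0937]
tool_rot: [0.999, -0.046, -0.0, 0.0]
wrist_force: [-0.2, 0.7, -1.5]
opening: 0.0484
finger_force: 19.9
```

Request:
{"method": "play_rows", "body": {"steps": [{"fingers":30,"travel":[0,0,5],"turn":0},{"fingers":30,"travel":[0,0,10],"turn":0},{"fingers":30,"travel":[0,0,14],"turn":0},{"fingers":30,"travel":[0,0,17],"turn":0},{"fingers":30,"travel":[0,0,20],"turn":0},{"fingers":30,"travel":[0,0,21.5],"turn":0},{"fingers":30,"travel":[0,0,21.5],"turn":0}]}}

```text
time: 32.5
eef_pos: [0.5087, -0.0275, 0.0721]
tool_rot: [0.999, -0.046, -0.0, -0.0]
wrist_force: [-0.2, 0.2, -1.1]
opening: 0.0482
finger_force: 19.9
```

Request:
{"method": "play_rows", "body": {"steps": [{"fingers":68,"travel":[0,0,0],"turn":0},{"fingers":68,"travel":[0,0,0],"turn":0},{"fingers":68,"travel":[0,0,0],"turn":0},{"fingers":68,"travel":[0,0,0],"turn":0},{"fingers":68,"travel":[0,0,-15],"turn":0},{"fingers":68,"travel":[0,0,-45],"turn":0},{"fingers":68,"travel":[0,0,-85],"turn":0},{"fingers":68,"travel":[0,0,-130],"turn":0},{"fingers":68,"travel":[-20,0,-175],"turn":0},{"fingers":68,"travel":[-50,-30,-215],"turn":0},{"fingers":68,"travel":[-75,-60,-230],"turn":0},{"fingers":68,"travel":[-75,-100,-230],"turn":0}]}}

```text
time: 33.7
eef_pos: [0.4421, 0.0805, 0.3069]
tool_rot: [0.999, -0.046, 0.004, 0.002]
wrist_force: [1.7, 0.1, -0.1]
opening: 0.0589
finger_force: 0.0
```

Request:
{"method": "play_rows", "body": {"steps": [{"fingers":68,"travel":[0,0,0],"turn":0},{"fingers":68,"travel":[0,0,0],"turn":0},{"fingers":68,"travel":[0,0,0],"turn":0}]}}

```text
time: 34.0
eef_pos: [0.4432, 0.0781, 0.3024]
tool_rot: [0.999, -0.046, -0.0, 0.0]
wrist_force: [-0.3, -0.9, -0.5]
opening: 0.059
finger_force: 0.0
```

```bash
python3 - <<'E'
from red import *
p,M=where(); im=snap("wrist","w11.png"); snap("scene","s11.png")
for c in("wrist","scene"):
  for t in("bottle_yellow_mid","bottle_blue_mid","bottle_red_mid","bottle_green_mid","screwdriver_neck","screwdriver_handle","brush_mid","scissors_mid"):
    for d in nets.spot_point(c,t)[:3]:
        w=ray(c,d["centre"],.067 if "bottle" in t else .1); print(c,t,np.round(d["centre"]),round(d["confidence"],2),w.round(4))
hsv=cv2.cvtColor(im,cv2.COLOR_BGR2HSV); m=((hsv[...,1]<50)&(hsv[...,2]>200)).astype(np.uint8); n,l,st,ce=cv2.connectedComponentsWithStats(m)
for i in range(1,n):
    if st[i,4]>500: (c,rr)=cv2.minEnclosingCircle(np.argwhere(l==i)[:,::-1].astype(np.float32)); print("white",st[i],ray("wrist",c,.114).round(4))
E
```

```text
t 34.0 p [0.4432 0.0781 0.3024] yaw -5.29 q7 -1.88 F [-0.3 -0.9 -0.5] op 0.059
wrist bottle_yellow_mid [541. 125.] 0.86 [ 0.4855 -0.2163  0.067 ]
wrist bottle_yellow_mid [301. 122.] 0.56 [0.5135 0.0484 0.067 ]
wrist bottle_yellow_mid [301.  39.] 0.23 [0.5965 0.0418 0.067 ]
wrist bottle_blue_mid [371. 121.] 0.88 [ 0.5075 -0.0284  0.067 ]
wrist bottle_red_mid [376.  36.] 0.68 [ 0.5927 -0.0356  0.067 ]
wrist bottle_green_mid [301.  40.] 0.95 [0.5965 0.0431 0.067 ]
wrist screwdriver_neck [82. 67.] 0.66 [0.5852 0.259  0.1   ]
wrist screwdriver_handle [56. 17.] 0.87 [0.6297 0.2725 0.1   ]
wrist brush_mid [ 9. 50.] 0.76 [0.6064 0.3251 0.1   ]
wrist scissors_mid [59. 18.] 0.59 [0.6287 0.2703 0.1   ]
wrist scissors_mid [178.  78.] 0.56 [0.5661 0.1677 0.1   ]
wrist scissors_mid [329.  87.] 0.5 [0.5446 0.0219 0.1   ]
scene bottle_yellow_mid [344. 196.] 0.92 [ 0.4672 -0.1874  0.067 ]
scene bottle_yellow_mid [291. 182.] 0.85 [ 0.6461 -0.1535  0.067 ]
scene bottle_yellow_mid [287. 222.] 0.67 [0.5034 0.0421 0.067 ]
scene bottle_blue_mid [298. 209.] 0.86 [ 0.5241 -0.0367  0.067 ]
scene bottle_blue_m
[... 307 characters left out ...]
river_neck [200. 215.] 0.54 [0.6678 0.2139 0.1   ]
scene screwdriver_neck [215. 235.] 0.47 [0.5675 0.2566 0.1   ]
scene screwdriver_handle [200. 216.] 0.93 [0.6639 0.2168 0.1   ]
scene screwdriver_handle [282. 239.] 0.6 [0.4276 0.1572 0.1   ]
scene screwdriver_handle [245. 271.] 0.52 [0.4057 0.3174 0.1   ]
scene brush_mid [190. 234.] 0.55 [0.6159 0.2964 0.1   ]
scene scissors_mid [239. 221.] 0.67 [0.567  0.1668 0.1   ]
white [ 372    3   41   46 1470] [ 0.5911 -0.0347  0.114 ]
white [ 280    4   45   46 1484] [0.597 0.046 0.114]
white [167  57  31  90 594] [0.5431 0.1643 0.114 ]
white [ 280   98   44   45 1389] [0.5158 0.0523 0.114 ]
white [ 352  100   50   46 1529] [ 0.5065 -0.0206  0.114 ]
```

```bash
python3 -c "
from bench import r
print(r.job_done())"
```

```text
the job is handed in; nothing more can be done
None
```

I handed the job in at about 34 s (no verdict was returned): the screwdriver hangs with its shoulder on the middle hooks, and yellow is in the left well and blue in the right, each measured within about 1–2 mm of its well's centre, with nothing else seen to have moved.

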